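# Set out the stamping and stapling tools at the print desk

### The arm

A 6-joint arm with a two-finger parallel gripper is mounted at the origin on the work surface. World frame = base frame: x ahead of the robot, y to its left, z up, the work surface at z = 0. Lengths are in m, angles in rad, forces in N, time in s.
With the tool pointing down it reaches from about 0.325 to 1 m from the base axis. Payload 5.1 kg.
Tool frame: the origin (TCP) lies on the centre line of the jaws, within the pads' length; the fingertips stand manip.tip_reach ahead of it and the grasp point (between the pads) lies 5 mm behind it (manip.tip_reach is the distance from the TCP to the fingertips, in m); x points along the fingers, y is the direction in which the jaws open and shut, and the axes are right-handed (so a half turn about x gives the same grasp; the last joint's range is limited). The gripper opens to 85 mm and grips with 20 to 120 N. Pads are 22 mm wide; open, the fingers measure 114 mm over their backs; the gripper's body (76 mm by 85 mm) begins 54 mm behind the grasp point. The pads swing forward as they close: fully open they stand 13 mm farther back than shut.
Start: joints at [1.256, 0.124, 1.65, -0, 1.367, -0.083], TCP at [0.149, 0.633, 0.221] pointing down, gripper open.
Joint ranges: [-2.61, 2.61], [-1.02, 2.33], [0.03, 2.71], [-1.35, 4.49], [0.32, 2.68], [-2.91, 2.91]. Speed limits (rad/s): [2.57, 2.57, 3.14, 3.14, 3.14, 3.14].

### API

Orientations are given as a unit quaternion [w, x, y, z].
In Python, from workcell import manip, viewer, finder gives the robot as it stands. The module is installed in compiled form; this text tells all that it offers.
- The arm moves only by the tool arm_command, never from a script. Its argument "rows" is a list of rows, each an object with "offset": the shift along the tool's x, y, z in m, a list of three; "angular": the turn, a rotation vector about the tool's x, y, z in degrees, a list of three. In form: [{"offset": [x, y, z], "angular": [ax, ay, az]}, ...]. A call has 1 to 12 rows; each row shifts and turns the pose as measured when the row begins, along the tool's axes as they then stand; what a row does not reach is not made up. A row lasts 1/10 s, in which the tool goes at most 50 mm and 8.59 degrees, less where a joint would pass 70% of its speed; a pose out of reach is approached as far as the arm can. A call is refused whole if a number of a shift passes 0.05 or a number of a turn 8.59, either way. A call with a gripper value outside its range is refused whole. "hand" is the closure in counts, from 0 (fully open) to 255 (shut), set as the call begins (left out, the last holds). The fingers move at their own pace and stop on an object; "newtons" is the grip in N (left out, the last holds). Time passes only in rows, so rows that do not move let the fingers close. It gives the time, the measured TCP pose, the force and the opening at its end, in the units of the state.
- manip.sense(): the state, without advancing time (a new reading comes with each control period).
- viewer.grab_frame(name): name is "side" or "top"; returns (picture, depth): 400x640x3 uint8, red, green, blue; 400x640 float32, m along the optical axis (not along the pixel's ray), 0 where there is no reading.
- viewer.get_calibration(name): a dict with "fx", "fy", "cx", "cy" (pixels), "R" (3x3) and "t" (3): a world point X has camera coordinates R X + t. Camera axes: x right, y down, z forward; pixel columns grow to the right and rows downward; lengths in m; the calibration is good to about 2 mm. A picture is of the moment at which its call begins. get_calibration takes no time and is no camera call.
- manip.job_done(): hands the job in, once; it reports no verdict.
Trained networks look in the newest picture that a camera, given by its name, has taken for a name from the list of things; names that differ only in an ending like _2 or _b are one class to them, and where a whole thing is asked for, a point or a joint stands for the part that bears it (a point fixed in the world has none). Each returns a list of dicts, best first, with "p" (0 to 1); they miss things now and then, are a little off and sometimes report something else, mostly with a low value. They report only what shows in the picture. A call takes as long as a camera call.
- finder.look_for(camera, thing): "extent" ([left, top, right, bottom] in pixels, round what is visible of it).
- finder.landmark_of(camera, thing): "location" ([row, column] in pixels: a listed point, or the origin of a listed thing).
The state is a dict: "t": time; "joint_pos": joint angles; "joint_vel": joint speeds; "tau": joint torques, N m; "tcp_pos": TCP position; "tool_rot": TCP orientation; "force": force on the tool from outside, world axes, zero at the start; "ft_torque": the same for the moment, N m; "width": opening from 0.0 (shut) to 1.0 (fully open).
Only numpy, scipy, OpenCV 4.12 (cv2) and the standard library are available. Lean on these libraries where they do the work, as an engineer would, in place of code of your own. Each camera call takes 0.05 s, during which the arm holds its last target.

### The job

Get this desk ready for the next batch of prints: stand the red stamp upright in the red ink pad and the blue stamp upright in the blue ink pad, each flat on the ink inside the rim and never touching the ink pad of the other colour. Lower the roll of tape over the upright post of its stand so that it lies flat, and set the green stapler upright on the green-outlined white mat, lengthwise along it and inside its edges. Leave the computer mouse where it is, and let go of everything at the end.

Things in the scene. Friction and masses are not known exactly. Their poses are not given: they have to be found in the camera images.
- red_stamp_center (a point): rubber stamp, standing upright on its face: black round base 34 mm across and 16 mm high with a thin red band, and above it a straight red round handle 22 mm across from 16 to 72 mm height (easy to grip from above at 40 to 65 mm height). About 60 g. The point is on its axis, 36 mm above its underside; z is up
- blue_stamp_center (a point): rubber stamp, standing upright on its face: black round base 34 mm across and 16 mm high with a thin blue band, and above it a straight blue round handle 22 mm across from 16 to 72 mm height (easy to grip from above at 40 to 65 mm height). About 60 g. The point is on its axis, 36 mm above its underside; z is up
- tape_roll_center (a point): roll of tan packing tape lying flat on the desk: 58 mm outside diameter, 36 mm hole, 24 mm high, about 60 g; can be gripped across its outside from above. The point is the centre of the roll, 12 mm above its underside; z is up along its axis
- stapler_center (a point): small green desk stapler standing on its black base: 110 mm long (its x axis), base 30 mm wide (y), green upper arm 24 mm wide from 22 to 46 mm height, 48 mm high to its thumb rest, about 160 g. Grip it across y at its middle. The point is its centre, 24 mm above its underside; z is up; either end may point either way along the mat
- red_pad: open round ink pad for the red stamp: a steel tin 72 mm across and 14 mm high (red ring round its foot) with a flat red ink surface 64 mm across, 8 mm above the desk; the rim, 4 mm thick, stands 6 mm above the ink. Fixed to the desk. Origin: centre of its underside, on the desk; z is up
- blue_pad: open round ink pad for the blue stamp: a steel tin 72 mm across and 14 mm high (blue ring round its foot) with a flat blue ink surface 64 mm across, 8 mm above the desk; the rim, 4 mm thick, stands 6 mm above the ink. Fixed to the desk. Origin: centre of its underside, on the desk; z is up
- tape_post: stand for the tape roll: cream round foot 90 mm across and 8 mm high with an upright steel post 10 mm across in its middle, whose top is 48 mm above the desk. The seated roll lies flat on the foot with the post through its hole. Fixed. Origin: centre of its underside, on the desk; z is up
- stapler_mat: thin white mat with a green rectangular outline: 136 mm long (x axis), 54 mm wide (y axis), 3 mm thick, fixed to the desk. Origin: centre of its underside, on the desk; z is up
- mouse_center (a point): grey computer mouse, 94 x 56 mm and 31 mm high, loose, not part of the job: leave it alone. The point is its centre, 16 mm above the desk

How it is judged:
By the outcome, as a careful person would: the job done as asked, in the order asked, and still so for the second after the job is handed in, with the robot touching nothing.
It also fails if it takes over 120 s, if anything falls off the work surface, if the arm or the gripper's body presses on something with over 40 N, if the wrist force passes 120 N, or if a joint passes its speed limit or range.

## Working session

There is one attempt and no reset: what is moved stays moved. The work goes in short steps, Python scripts to look and compute and a tool call to move; the robot and the scene stay as the last step left them, time stands still between calls to the robot, and variables do not carry over. Pictures are saved under pics/ and viewed, and the job is handed in when it is done.

Besides the shell and the picture viewer there is one more tool, called after "Request:" as a command line: name --argument value ..., lists and objects as JSON in quotes. arm_command: Moves the arm, as the interface text tells. Its arguments: {"type":"object","properties":{"rows":{"type":"array"},"hand":{"type":"number"},"newtons":{"type":"number"}},"required":["rows"]}

```bash
mkdir -p pics; python3 - <<'E'
from workcell import manip, viewer, finder
import cv2
print(manip.tip_reach, manip.sense())
for n in("side","top"):
    p,d=viewer.grab_frame(n); cv2.imwrite(f"pics/{n}0.png",p[:,:,::-1]); 
    c=viewer.get_calibration(n); print(n,c)
E
```

```text
0.014 {'t': 0.0, 'joint_pos': array([ 1.25638688e+00,  1.24526991e-01,  1.65166259e+00, -1.70097011e-05,
        1.36750765e+00, -8.25971981e-02]), 'joint_vel': array([ 0.00084798,  0.00100533,  0.00027834, -0.00021539,  0.00152489,
        0.0001819 ]), 'tau': array([ 8.21201138e-04, -4.23612285e+01, -3.65455163e+01,  3.73975786e-05,
        7.00171586e-03,  2.70930435e-06]), 'tcp_pos': array([0.14916774, 0.63200496, 0.21964563]), 'tool_rot': array([ 0.70222117,  0.08104274,  0.70250309, -0.082504  ]), 'force': array([0.79444718, 0.02152474, 0.29982247]), 'ft_torque': array([ 0.02782485,  0.02418025, -0.0492691 ]), 'width': 0.9982810661379073}
side {'fx': 478.2383655463997, 'fy': 478.2383655463997, 'cx': 314.8905781697525, 'cy': 197.7257621122526, 'R': array([[-0.99168726, -0.12743962,  0.01776315],
       [-0.0887916 ,  0.57786125, -0.81129059],
       [ 0.09312593, -0.80612376, -0.58437321]]), 't': array([0.5482271 , 0.09902274, 1.28907909])}
top {'fx': 460.75239692603856, 'fy': 460.75239692603856, 'cx': 319.53722747445266, 'cy': 191.9957219349533, 'R': array([[ 0.00841092, -0.99967871,  0.02391106],
       [-0.99426968, -0.010909  , -0.10634286],
       [ 0.10656954, -0.0228796 , -0.99404198]]), 't': array([-0.02226421,  0.56522589,  1.47502893])}
```

View pics/side0.png

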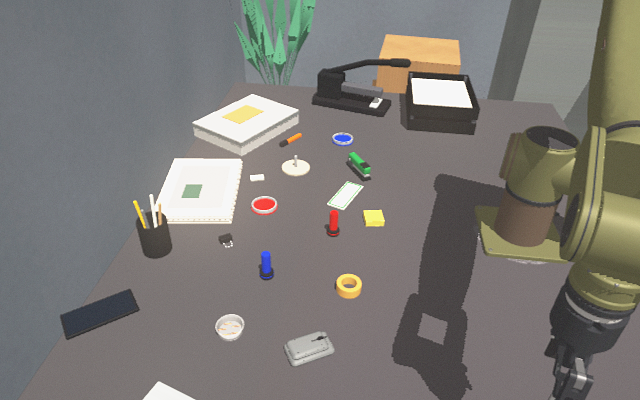

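View pics/top0.png

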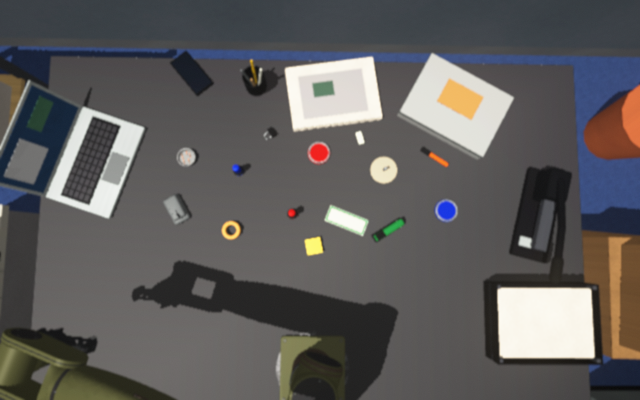

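```bash
cat > h.py <<'E'
from workcell import manip, viewer, finder
import cv2, numpy as np
def ray(n,u,v,z):
    c=viewer.get_calibration(n); R,t=np.array(c["R"]),np.array(c["t"])
    d=R.T@np.array([(u-c["cx"])/c["fx"],(v-c["cy"])/c["fy"],1]); o=-R.T@t
    return o+d*(z-o[2])/d[2]
def cloud(n,depth):
    c=viewer.get_calibration(n); R,t=np.array(c["R"]),np.array(c["t"])
    v,u=np.mgrid[:400,:640]
    P=np.stack([(u-c["cx"])/c["fx"]*depth,(v-c["cy"])/c["fy"]*depth,depth],-1)
    return (P-t)@R
def proj(n,X):
    c=viewer.get_calibration(n); p=np.array(c["R"])@X+np.array(c["t"])
    return c["cx"]+c["fx"]*p[0]/p[2], c["cy"]+c["fy"]*p[1]/p[2]
E
python3 - <<'E'
from h import *
Z=dict(red_stamp_center=.036,blue_stamp_center=.036,tape_roll_center=.012,stapler_center=.024,red_pad=0,blue_pad=0,tape_post=0,stapler_mat=0,mouse_center=.016)
for n in("side","top"):
    p,d=viewer.grab_frame(n); np.save(n+"_d.npy",d); np.save(n+"_p.npy",p)
    for k,z in Z.items():
        for r in finder.landmark_of(n,k)[:2]:
            v,u=r["location"]; print(n,k,round(r["p"],2),round(u,1),round(v,1),ray(n,u,v,z)[:2].round(4))
E
```

```text
side red_stamp_center 0.74 333.2 221.0 [0.4967 0.062 ]
side blue_stamp_center 0.67 265.3 265.9 [0.6382 0.2542]
side tape_roll_center 0.88 346.2 285.2 [0.4457 0.2652]
side stapler_center 0.83 361.5 164.6 [ 0.4364 -0.2527]
side red_pad 0.9 260.9 203.8 [ 0.714  -0.0313]
side blue_pad 0.68 342.7 140.9 [ 0.5103 -0.4409]
side blue_pad 0.42 261.8 207.7 [ 0.7074 -0.0134]
side tape_post 0.9 293.8 167.6 [ 0.6522 -0.2393]
side stapler_mat 0.89 347.8 192.2 [ 0.4696 -0.1279]
side mouse_center 0.62 312.3 343.4 [0.5018 0.4403]
top red_stamp_center 0.4 290.8 214.6 [0.4903 0.0757]
top blue_stamp_center 0.65 235.0 169.3 [0.6362 0.2594]
top tape_roll_center 0.75 229.3 230.3 [0.4385 0.2763]
top stapler_center 0.78 389.6 230.6 [ 0.4419 -0.2467]
top red_pad 0.23 240.0 170.8 [0.6369 0.2485]
top blue_pad 0.75 443.6 208.1 [ 0.5191 -0.4328]
top tape_post 0.63 382.0 171.9 [ 0.6389 -0.2269]
top stapler_mat 0.69 348.0 220.3 [ 0.4753 -0.1127]
top stapler_mat 0.15 442.7 209.7 [ 0.5137 -0.4296]
top mouse_center 0.68 179.0 207.1 [0.5124 0.4412]
```

```bash
python3 - <<'E'
import cv2
a=cv2.imread("pics/side0.png")[120:380,190:410]; b=cv2.imread("pics/top0.png")[130:260,160:470]
cv2.imwrite("pics/sc.png",cv2.resize(a,None,fx=2.3,fy=2.3,interpolation=2)); cv2.imwrite("pics/tc.png",cv2.resize(b,None,fx=2.5,fy=2.5,interpolation=2))
E
```

```text
(no output)
```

View pics/sc.png

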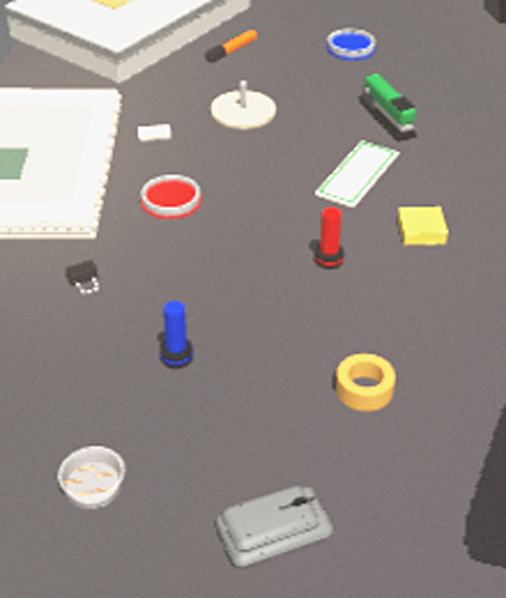

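View pics/tc.png

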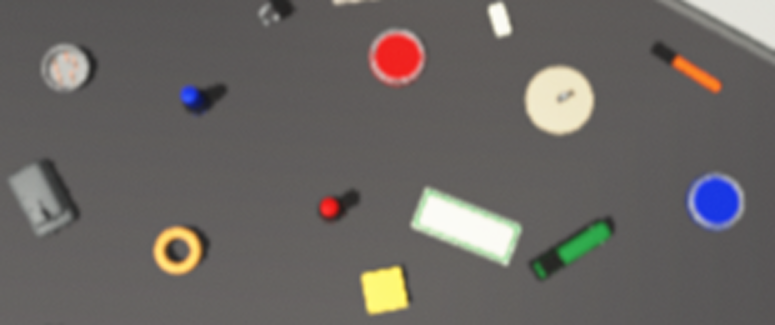

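```bash
cat > m.py <<'E'
from h import *
roi={"side":dict(red_stamp=(318,200,348,242),blue_stamp=(252,245,280,284),tape=(330,268,368,302),stapler=(340,145,378,184),red_pad=(246,192,284,218),blue_pad=(326,128,360,150),post=(276,158,316,178),mat=(322,176,370,214)),
"top":dict(red_stamp=(280,204,300,222),blue_stamp=(228,160,246,178),tape=(216,215,246,246),stapler=(366,212,412,246),red_pad=(302,136,336,168),blue_pad=(430,195,464,226),post=(364,150,404,190),mat=(320,198,374,240))}
def mask(p,k):
    h=cv2.cvtColor(p,cv2.COLOR_RGB2HSV).astype(int); H,S,V=h[...,0],h[...,1],h[...,2]
    if k in("red_stamp","red_pad"): return ((H<8)|(H>172))&(S>150)&(V>60)
    if k in("blue_stamp","blue_pad"): return (abs(H-118)<10)&(S>140)&(V>60)
    if k=="tape": return (abs(H-20)<10)&(S>80)&(V>90)
    if k=="stapler": return (abs(H-65)<15)&(S>110)&(V>40)
    if k=="post": return (V>150)&(abs(H-22)<12)&(S>20)
    if k=="mat": return (V>125)
if __name__=="__main__":
  for n in("side","top"):
    p,d=np.load(n+"_p.npy"),np.load(n+"_d.npy"); P=cloud(n,d)
    for k,(l,t,r,b) in roi[n].items():
        m=np.zeros((400,640),bool); m[t:b,l:r]=mask(p,k)[t:b,l:r]
        v,u=np.nonzero(m); Q=P[m]; Q=Q[d[m]>0]
        print(n,k,m.sum(),"px",u.min(),u.max(),v.min(),v.max(),"c",u.mean().round(1),v.mean().round(1),"cloud med",np.median(Q,0).round(4),"z",np.percentile(Q[:,2],[3,50,97]).round(4))
        z=dict(red_pad=.008,blue_pad=.008,post=.008,mat=.003,tape=.024 if n=="top" else .018,stapler=.046,red_stamp=.072,blue_stamp=.072)[k]
        W=np.array([ray(n,a,c,z)[:2] for a,c in zip(u,v)])
        if k in("mat","stapler"):
            rc=cv2.minAreaRect((W*1000).astype(np.float32)); print("   rect",np.round(rc[0],1),np.round(rc[1],1),round(rc[2],1))
            w=W-W.mean(0); e,V=np.linalg.eigh(w.T@w); print("   pca ang",np.degrees(np.arctan2(V[1,1],V[0,1])).round(1))
        else:
            (c,rr)=cv2.minEnclosingCircle((W*1000).astype(np.float32)); print("   circ",np.round(c,1),round(rr,1))
        print("   plane mean",W.mean(0).round(4),"mid",((W.min(0)+W.max(0))/2).round(4),"ext",(W.max(0)-W.min(0)).round(4))
E
python3 m.py
```

```text
side red_stamp 170 px 328 338 210 235 c 333.2 221.2 cloud med [0.4957 0.0769 0.0473] z [0.0064 0.0473 0.0738]
   circ [492.5 111.4] 50.6
   plane mean [0.4936 0.1074] mid [0.4916 0.1114] ext [0.028  0.1012]
side blue_stamp 196 px 261 272 251 278 c 265.7 262.7 cloud med [0.6363 0.2578 0.05  ] z [0.0093 0.05   0.0746]
   circ [632.4 285. ] 43.7
   plane mean [0.6301 0.2801] mid [0.6279 0.2846] ext [0.0393 0.0866]
side tape 520 px 336 361 273 298 c 348.3 285.7 cloud med [0.4408 0.2748 0.0205] z [0.0006 0.0205 0.0273]
   circ [442.  270.8] 39.9
   plane mean [0.4406 0.2716] mid [0.4409 0.2707] ext [0.0591 0.0795]
side stapler 177 px 348 369 152 182 c 358.3 162.4 cloud med [ 0.4489 -0.2381  0.0439] z [0.0288 0.0439 0.0495]
   rect [ 444.  -203.3] [ 62.7 175.6] 3.0
   pca ang 113.0
   plane mean [ 0.447  -0.2288] mid [ 0.4456 -0.2021] ext [0.0677 0.1762]
side red_pad 211 px 251 276 199 214 c 263.8 205.0 cloud med [ 0.7016 -0.0164  0.0095] z [0.0021 0.0095 0.0131]
   circ [700.5 -10. ] 38.0
   plane mean [ 0.7019 -0.0165] mid [ 0.6992 -0.0101] ext [0.0706 0.0742]
side blue_pad 102 px 333 351 135 145 c 342.6 138.7 cloud med [ 0.5112 -0.4428  0.0097] z [0.0017 0.0097 0.0142]
   circ [ 509.  -433.8] 39.9
   plane mean [ 0.5113 -0.4424] mid [ 0.511  -0.4337] ext [0.0627 0.0767]
side post 139 px 281 309 159 176 c 295.4 167.7 cloud med [ 0.6448 -0.2288  0.0069] z [-0.0011  0.0069  0.0285]
   circ [ 646.9 -229.9] 52.0
   plane mean [ 0.6452 -0.2278] mid [ 0.6461 -0.2301] ext [0.092  0.1031]
side mat 1728 px 322 369 176 213 c 344.9 194.9 cloud med [ 0.4773 -0.1091  0.002 ] z [-0.0017  0.002   0.0181]Traceback (most recent call last):
  File "m.py", line 20, in <module>
    W=np.array([ray(n,a,c,z)[:2] for a,c in zip(u,v)])
                ~~~^^^^^^^^^
  File "h.py", line 4, in ray
    c=viewer.get_calibration(n); R,t=np.array(c["R"]),np.array(c["t"])
ValueError: time passes only in moves, steps and waits
```

```bash
sed -i 's/^def ray/import functools\n@functools.lru_cache(None)\ndef cal(n): return viewer.get_calibration(n)\ndef ray/; s/c=viewer.get_calibration(n)/c=cal(n)/' h.py
sed -i 's/return (V>125)/return (V>(165 if p.mean()>0 else 0))/' m.py; python3 m.py | tail -32; python3 -c "
import numpy as np
p=np.load('side_p.npy');print(p[195,344],p[180,330],p[200,322])
p=np.load('top_p.npy');print(p[220,347],p[205,330],p[225,325])"
```

```text
circ [ 646.9 -229.9] 52.0
   plane mean [ 0.6452 -0.2278] mid [ 0.6461 -0.2301] ext [0.092  0.1031]
side mat 611 px 327 369 176 213 c 345.1 196.8 cloud med [ 0.4774 -0.0981  0.0042] z [0.0001 0.0042 0.072 ]
   rect [ 471.2 -116.9] [119.5 195.7] 6.1
   pca ang 75.1
   plane mean [ 0.4755 -0.1   ] mid [ 0.464  -0.1173] ext [0.1224 0.2064]
top red_stamp 53 px 288 295 209 216 c 291.5 212.6 cloud med [0.4963 0.0736 0.0689] z [0.0136 0.0689 0.0769]
   circ [494.3  72.7] 12.8
   plane mean [0.4947 0.0723] mid [0.4949 0.0722] ext [0.0222 0.0222]
top blue_stamp 58 px 232 240 164 172 c 236.2 168.4 cloud med [0.6346 0.2511 0.0688] z [0.0164 0.0688 0.0759]
   circ [633.8 249.8] 14.9
   plane mean [0.6335 0.25  ] mid [0.6348 0.2505] ext [0.0257 0.0257]
top tape 265 px 221 240 220 239 c 230.7 229.7 cloud med [0.4395 0.2719 0.0202] z [-0.0037  0.0202  0.0287]
   circ [440.2 269.8] 32.1
   plane mean [0.4401 0.2699] mid [0.4409 0.2703] ext [0.0615 0.0617]
top stapler 195 px 374 403 219 240 c 391.3 227.6 cloud med [ 0.4528 -0.251   0.0445] z [0.0019 0.0445 0.0518]
   rect [ 445.5 -239.6] [ 25.2 109.9
[... 357 characters left out ...]
0 cloud med [ 0.5123 -0.4388  0.0075] z [0.0014 0.0075 0.014 ]
   circ [ 512.3 -439.8] 30.2
   plane mean [ 0.5124 -0.4388] mid [ 0.5123 -0.4383] ext [0.06  0.054]
top post 600 px 370 397 156 183 c 383.3 169.6 cloud med [ 0.6447 -0.2292  0.0075] z [-0.0009  0.0075  0.0148]
   circ [ 645.4 -229.7] 47.1
   plane mean [ 0.6454 -0.2299] mid [ 0.646  -0.2307] ext [0.0915 0.0907]
top mat 715 px 320 367 205 239 c 346.0 220.0 cloud med [ 0.4761 -0.1059  0.0023] z [-0.0039  0.0023  0.0088]
   rect [449.4 -96.8] [138.  118.2] 71.4
   pca ang 69.2
   plane mean [ 0.476  -0.1058] mid [ 0.4691 -0.0979] ext [0.1126 0.1553]
[247 247 247] [129 122 120] [130 122 120]
[251 251 245] [164 170 152] [102  98  98]
```

```bash
cat > plan.py <<'E'
from h import *
from scipy.spatial.transform import Rotation as Ro
import sys
def plan(x,y,z,yaw=None):
    s=manip.sense(); q=s["tool_rot"]; R=Ro.from_quat([q[1],q[2],q[3],q[0]])
    M=R.as_matrix(); cy=np.degrees(np.arctan2(M[1,1],M[0,1]))
    print("t",round(s["t"],2),"tcp",s["tcp_pos"].round(4),"jawyaw",cy.round(1),"w",round(s["width"],3),"F",s["force"].round(1),"q",s["joint_pos"].round(2))
    # target orientation: x down, jaw y at yaw
    if yaw is None: yaw=cy
    yaw=cy+((yaw-cy+90)%180-90)
    a=np.radians(yaw); X=np.array([0,0,-1.]); Y=np.array([np.cos(a),np.sin(a),0]); T=np.stack([X,Y,np.cross(X,Y)],1)
    print("rotvec(tool) total",(R.inv()*Ro.from_matrix(T)).as_rotvec(degrees=True).round(1))
    D=np.array([x,y,z])-s["tcp_pos"]; print("offset tool",(M.T@D).round(4),"len",np.linalg.norm(D).round(3), "offset if aligned",(T.T@D).round(4))
if __name__=="__main__":
    a=[float(v) for v in sys.argv[1:]]; plan(*a)
E
python3 plan.py 0.495 0.0715 0.2
python3 - <<'E'
from m import *
for n in("top","side"):
    p,d=np.load(n+"_p.npy"),np.load(n+"_d.npy").copy()
    l,t,r,b=roi[n]["mat"]
    m=np.zeros((400,640),np.uint8); m[t:b,l:r]=(p.min(2)>150)[t:b,l:r]
    k,L,st,_=cv2.connectedComponentsWithStats(m); i=1+st[1:,4].argmax()
    v,u=np.nonzero(L==i); W=np.array([ray(n,a,c,.003)[:2] for a,c in zip(u,v)])
    rc=cv2.minAreaRect((W*1000).astype(np.float32)); w=W-W.mean(0); e,V=np.linalg.eigh(w.T@w)
    print(n,st[i],rc,W.mean(0),np.degrees(np.arctan2(V[1,1],V[0,1])))
    # stapler: all points above 12 mm
    P=cloud(n,d); l,t,r,b=roi[n]["stapler"]
    Q=P[t-6:b+6,l-6:r+6].reshape(-1,3); Q=Q[(Q[:,2]>.012)&(Q[:,2]<.06)]
    w=Q[:,:2]-Q[:,:2].mean(0); e,V=np.linalg.eigh(w.T@w); print("stapler cloud",len(Q),Q.mean(0),np.degrees(np.arctan2(V[1,1],V[0,1])),cv2.minAreaRect((Q[:,:2]*1000).astype(np.float32)))
E
```

```text
t 1.1 tcp [0.1494 0.6326 0.2209] jawyaw 76.7 w 0.998 F [ 0.9  0.1 -0. ] q [ 1.26  0.12  1.65  0.    1.37 -0.08]
rotvec(tool) total [ 0. -0. -0.]
offset tool [ 0.0209 -0.4667  0.4653] len 0.659 offset if aligned [ 0.0209 -0.4667  0.4653]
top [325 205  43  31 696] ((475.92626953125, -106.33328247070312), (137.4785919189453, 55.473548889160156), 68.71691131591797) [ 0.47582089 -0.10617743] 68.3497196763288
stapler cloud 258 [ 0.4467265  -0.23994787  0.04395537] 123.1636237662287 ((447.9526062011719, -240.31259155273438), (27.366981506347656, 108.52969360351562), 32.86207580566406)
side [327 181  37  29 541] ((476.58453369140625, -109.56622314453125), (142.04583740234375, 58.60304260253906), 68.66846466064453) [ 0.47729748 -0.10671772] 68.56515108990453
stapler cloud 331 [ 0.45181094 -0.24966254  0.03551656] 113.44412253266032 ((464.84625244140625, -311.80218505859375), (58.45378494262695, 256.63580322265625), 22.150436401367188)
```

Request:
arm_command --rows '[{"offset":[0,-0.034,0.034],"angular":[0,0,0]},{"offset":[0,-0.034,0.034],"angular":[0,0,0]},{"offset":[0,-0.034,0.034],"angular":[0,0,0]},{"offset":[0,-0.034,0.034],"angular":[0,0,0]},{"offset":[0,-0.034,0.034],"angular":[0,0,0]},{"offset":[0,-0.034,0.034],"angular":[0,0,0]},{"offset":[0,-0.034,0.034],"angular":[0,0,0]},{"offset":[0,-0.034,0.034],"angular":[0,0,0]},{"offset":[0,-0.034,0.034],"angular":[0,0,0]},{"offset":[0,-0.034,0.034],"angular":[0,0,0]},{"offset":[0,-0.034,0.034],"angular":[0,0,0]},{"offset":[0,-0.034,0.034],"angular":[0,0,0]}]' --hand 0 --newtons 40

```text
t: 2.3
tcp_pos: [0.462, 0.1296, 0.2223]
tool_rot: [0.706, 0.079, 0.7, -0.076]
force: [0.7, 0.8, -0.2]
width: 0.999
```

```bash
python3 plan.py 0.495 0.0715 0.15
```

```text
t 2.3 tcp [0.462  0.1296 0.2223] jawyaw 77.4 w 0.999 F [ 0.7  0.8 -0.2] q [ 0.16 -0.27  2.02  0.    1.38 -1.19]
rotvec(tool) total [-0.   0.4 -0.3]
offset tool [ 0.0723 -0.0499  0.0444] len 0.098 offset if aligned [ 0.0723 -0.0495  0.0449]
```

Request:
arm_command --rows '[{"offset":[0.024,-0.017,0.015],"angular":[0,0.4,-0.3]},{"offset":[0.024,-0.017,0.015],"angular":[0,0,0]},{"offset":[0.024,-0.017,0.015],"angular":[0,0,0]},{"offset":[0,0,0],"angular":[0,0,0]}]'

```text
t: 2.7
tcp_pos: [0.5, 0.0621, 0.1511]
tool_rot: [0.705, 0.081, 0.7, -0.08]
force: [-0.5, -0.4, -0.0]
width: 1.001
```

```bash
python3 plan.py 0.495 0.0715 0.047; python3 - <<'E'
from h import *
for n in("top","side"):
    p,d=viewer.grab_frame(n); cv2.imwrite(f"pics/{n}1.png",p[:,:,::-1])
p,d=viewer.grab_frame("side")
cv2.imwrite("pics/s1c.png",cv2.resize(p[100:300,230:450,::-1],None,fx=3,fy=3,interpolation=2))
E
```

```text
t 2.7 tcp [0.5    0.0621 0.1511] jawyaw 76.9 w 1.001 F [-0.5 -0.4 -0. ] q [ 0.02 -0.15  2.05  0.    1.24 -1.33]
rotvec(tool) total [-0.   0.4 -0.1]
offset tool [ 0.1041  0.0078 -0.0076] len 0.105 offset if aligned [ 0.1041  0.0081 -0.007 ]
```

View pics/s1c.png

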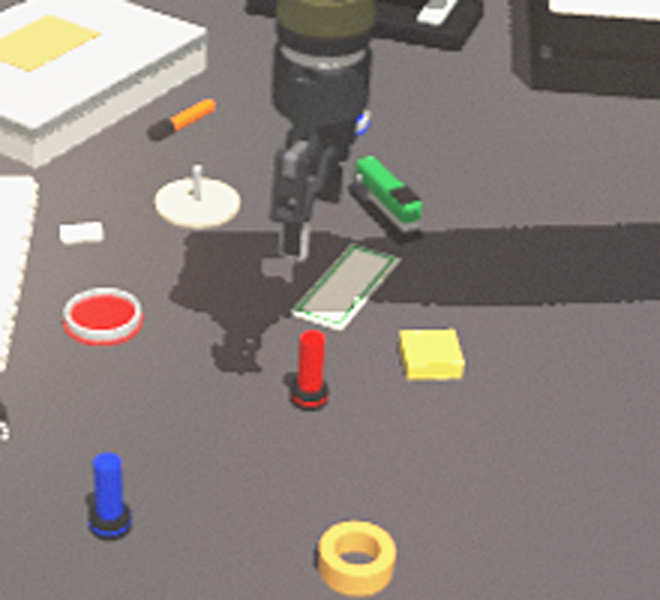

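Request:
arm_command --rows '[{"offset":[0.02,0.008,-0.0075],"angular":[0,0.4,0]},{"offset":[0,0,0],"angular":[0,0,0]},{"offset":[0,0,0],"angular":[0,0,0]}]'

```text
t: 3.15
tcp_pos: [0.4969, 0.0773, 0.1372]
tool_rot: [0.707, 0.08, 0.699, -0.076]
force: [0.4, -0.1, -0.4]
width: 0.999
```

```bash
python3 plan.py 0.495 0.0715 0.047;python3 - <<'E'
from h import *
s=manip.sense()
for n in("side","top"): print(n,proj(n,s["tcp_pos"]),proj(n,np.array([.495,.0715,.072])))
p,d=viewer.grab_frame("side")
cv2.imwrite("pics/s2c.png",cv2.resize(p[150:270,270:400,::-1],None,fx=5,fy=5,interpolation=2))
E
```

```text
t 3.15 tcp [0.4969 0.0773 0.1372] jawyaw 77.3 w 0.999 F [ 0.4 -0.1 -0.4] q [ 0.05 -0.15  2.06  0.    1.21 -1.3 ]
rotvec(tool) total [-0.   0.6 -0.4]
offset tool [ 0.0902 -0.0067 -0.0016] len 0.09 offset if aligned [ 0.0902 -0.0061 -0.0006]
side (np.float64(334.1370367021289), np.float64(193.0038832707405)) (np.float64(334.0550952877373), np.float64(212.42560914176892))
top (np.float64(289.0108337958736), np.float64(210.46032981043453)) (np.float64(291.70779075937554), np.float64(212.46663582739708))
```

View pics/s2c.png

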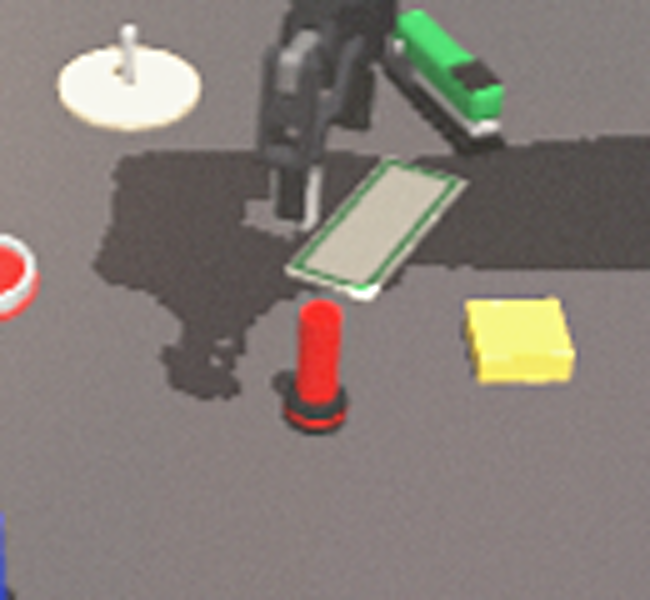

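```bash
python3 - <<'E'
from h import *
for i in range(3):
    s=manip.sense(); print(s["t"],s["tcp_pos"].round(4),s["joint_vel"].round(3))
    p,d=viewer.grab_frame("side"); pt,dt=viewer.grab_frame("top")
P=cloud("side",d); 
Q=P[150:215,318:350].reshape(-1,3); Q=Q[(Q[:,2]>.06)]
for z in np.arange(.06,.26,.02):
    q=Q[(Q[:,2]>z)&(Q[:,2]<z+.02)]
    if len(q): print(z.round(2),len(q),q.min(0).round(3),q.max(0).round(3))
a=P[185:196,318:335,:]; print(a[::3,::4].round(3))
P=cloud("top",dt); Q=P[170:240,260:330].reshape(-1,3); Q=Q[Q[:,2]>.08]; print(len(Q),Q.min(0),Q.max(0))
cv2.imwrite("pics/t2c.png",cv2.resize(pt[150:270,220:380,::-1],None,fx=5,fy=5,interpolation=2))
E
```

```text
3.2 [0.4964 0.0773 0.1367] [-0.012  0.003  0.001 -0.004  0.005 -0.001]
3.3 [0.4968 0.0768 0.137 ] [-0.008  0.    -0.005 -0.    -0.001 -0.   ]
3.4 [0.4971 0.0764 0.1371] [-0.006  0.002 -0.002  0.001 -0.001  0.001]
0.06 38 [0.487 0.062 0.063] [0.508 0.079 0.075]
0.16 84 [0.478 0.029 0.161] [0.519 0.13  0.18 ]
0.18 98 [0.477 0.021 0.18 ] [0.519 0.133 0.2  ]
0.2 108 [0.471 0.009 0.2  ] [0.527 0.149 0.22 ]
0.22 140 [0.472 0.013 0.22 ] [0.525 0.148 0.24 ]
0.24 215 [0.475 0.061 0.24 ] [0.525 0.148 0.26 ]
[[[ 0.562 -0.148  0.003]
  [ 0.551 -0.154  0.   ]
  [ 0.514  0.129  0.194]
  [ 0.504  0.133  0.198]
  [ 0.514 -0.156  0.003]]

 [[ 0.561 -0.138 -0.001]
  [ 0.549 -0.137  0.001]
  [ 0.513  0.131  0.187]
  [ 0.504  0.131  0.188]
  [ 0.513 -0.142  0.001]]

 [[ 0.559 -0.119  0.001]
  [ 0.546 -0.117  0.004]
  [ 0.513  0.125  0.175]
  [ 0.504  0.126  0.176]
  [ 0.511 -0.127  0.   ]]

 [[ 0.557 -0.103  0.002]
  [ 0.545 -0.103  0.003]
  [ 0.513  0.121  0.163]
  [ 0.504  0.123  0.166]
  [ 0.51  -0.115 -0.002]]]
2017 [0.40498108 0.00556203 0.21309778] [0.53874338 0.13330418 1.52688078]
```

View pics/t2c.png

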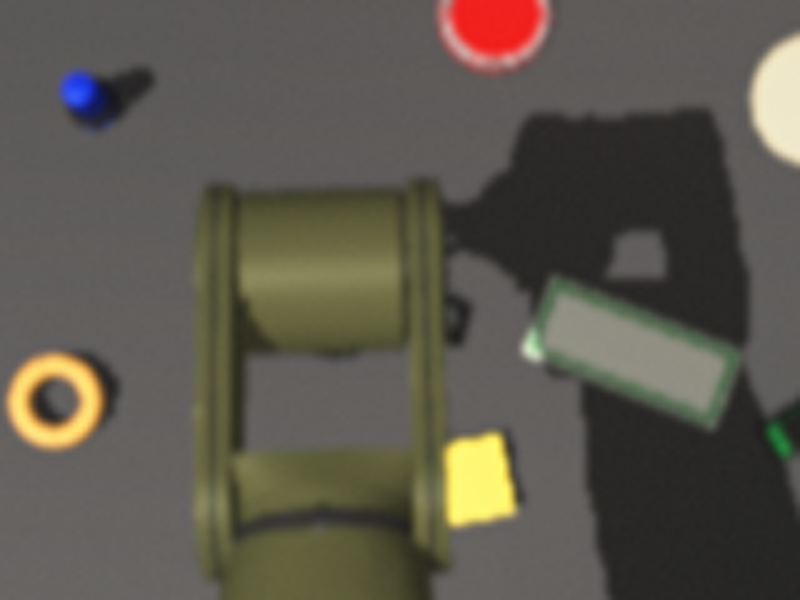

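```bash
python3 - <<'E'
from h import *
p,d=viewer.grab_frame("side"); P=cloud("side",d)
for r in range(186,202): print(r,[(int(c),*(P[r,c]*1000).astype(int)) for c in range(322,338,2)])
s=manip.sense(); print(s["tcp_pos"])
E
```

```text
186 [(322, np.int64(549), np.int64(-145), np.int64(2)), (324, np.int64(518), np.int64(122), np.int64(186)), (326, np.int64(513), np.int64(125), np.int64(188)), (328, np.int64(509), np.int64(125), np.int64(189)), (330, np.int64(503), np.int64(129), np.int64(193)), (332, np.int64(499), np.int64(124), np.int64(189)), (334, np.int64(513), np.int64(-146), np.int64(5)), (336, np.int64(507), np.int64(-152), np.int64(2))]
187 [(322, np.int64(549), np.int64(-139), np.int64(2)), (324, np.int64(518), np.int64(119), np.int64(181)), (326, np.int64(513), np.int64(127), np.int64(187)), (328, np.int64(508), np.int64(131), np.int64(190)), (330, np.int64(503), np.int64(130), np.int64(191)), (332, np.int64(499), np.int64(122), np.int64(185)), (334, np.int64(513), np.int64(-146), np.int64(1)), (336, np.int64(507), np.int64(-146), np.int64(2))]
188 [(322, np.int64(548), np.int64(-132), np.int64(3)), (324, np.int64(518), np.int64(119), np.int64(179)), (326, np.int64(513), np.int64(127), np.int64(185)), (328, np.int64(508), np.int64(131), np.int64(188)), (330, np.int64(504), np.int64(125), np.int64(184)), 
[... 4845 characters left out ...]
nt64(3)), (328, np.int64(524), np.int64(-76), np.int64(1)), (330, np.int64(517), np.int64(-72), np.int64(5)), (332, np.int64(512), np.int64(-73), np.int64(5)), (334, np.int64(506), np.int64(-74), np.int64(5)), (336, np.int64(500), np.int64(-77), np.int64(4))]
201 [(322, np.int64(541), np.int64(-74), np.int64(-1)), (324, np.int64(535), np.int64(-71), np.int64(0)), (326, np.int64(529), np.int64(-74), np.int64(0)), (328, np.int64(523), np.int64(-70), np.int64(2)), (330, np.int64(517), np.int64(-68), np.int64(4)), (332, np.int64(511), np.int64(-71), np.int64(3)), (334, np.int64(506), np.int64(-74), np.int64(1)), (336, np.int64(500), np.int64(-70), np.int64(5))]
[0.49706306 0.07621306 0.13702359]
```

Request:
arm_command --rows '[{"offset":[0,-0.005,0],"angular":[0,0.5,-0.3]},{"offset":[0,0,0],"angular":[0,0,0]},{"offset":[0,0,0],"angular":[0,0,0]},{"offset":[0,0,0],"angular":[0,0,0]},{"offset":[0,0,0],"angular":[0,0,0]},{"offset":[0,0,0],"angular":[0,0,0]},{"offset":[0,0,0],"angular":[0,0,0]},{"offset":[0,0,0],"angular":[0,0,0]}]' --hand 255

```text
t: 4.35
tcp_pos: [0.4961, 0.0704, 0.1372]
tool_rot: [0.703, 0.08, 0.702, -0.079]
force: [0.3, -0.1, 0.1]
width: 0.002
```

```bash
python3 plan.py 0.495 0.0715 0.047; python3 - <<'E'
from h import *
p,d=viewer.grab_frame("side"); P=cloud("side",d)
cv2.imwrite("pics/s3c.png",cv2.resize(p[130:250,270:400,::-1],None,fx=5,fy=5,interpolation=2))
q=P[130:215,315:355].reshape(-1,3); q=q[(q[:,2]>.085)&(q[:,2]<.2)&(abs(q[:,0]-.5)<.05)&(abs(q[:,1]-.07)<.08)]
for z in np.arange(.09,.2,.008):
    a=q[(q[:,2]>z)&(q[:,2]<=z+.008)]
    if len(a): print(z.round(3),len(a),a.mean(0).round(3))
E
```

```text
t 4.35 tcp [0.4961 0.0704 0.1372] jawyaw 77.1 w 0.002 F [ 0.3 -0.1  0.1] q [ 0.03 -0.14  2.06  0.    1.22 -1.31]
rotvec(tool) total [-0.   0.1 -0.1]
offset tool [ 0.0902  0.0007 -0.0014] len 0.09 offset if aligned [ 0.0902  0.0008 -0.0013]
0.146 10 [0.5   0.074 0.151]
0.154 23 [0.497 0.076 0.158]
0.162 27 [0.497 0.077 0.166]
0.17 28 [0.497 0.078 0.174]
0.178 16 [0.497 0.078 0.181]
0.186 5 [0.491 0.076 0.191]
0.194 25 [0.493 0.08  0.197]
```

View pics/s3c.png

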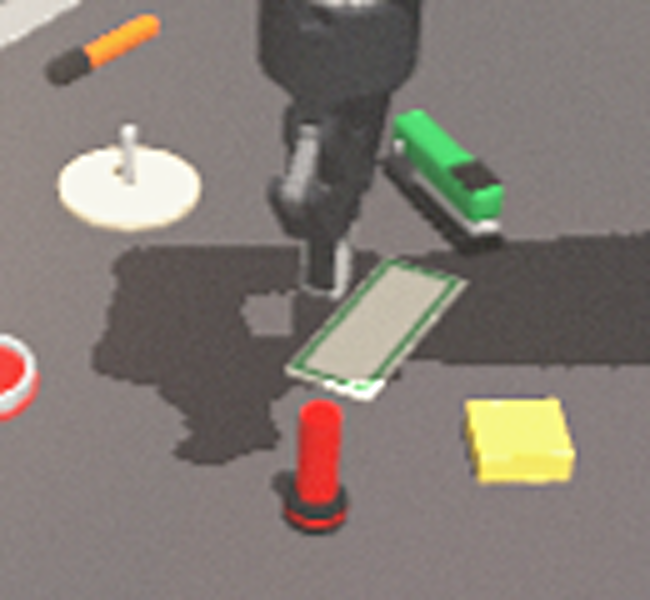

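Request:
arm_command --rows '[{"offset":[0,0,0],"angular":[0,0,0]},{"offset":[0,0,0],"angular":[0,0,0]},{"offset":[0,0,0],"angular":[0,0,0]},{"offset":[0,0,0],"angular":[0,0,0]},{"offset":[0,0,0],"angular":[0,0,0]},{"offset":[0.02,0,-0.0005],"angular":[0,0,0]},{"offset":[0.02,0,-0.0005],"angular":[0,0,0]},{"offset":[0.02,0,0],"angular":[0,0,0]},{"offset":[0.02,0,0],"angular":[0,0,0]},{"offset":[0,0,0],"angular":[0,0,0]}]' --hand 0

```text
t: 5.4
tcp_pos: [0.4969, 0.0709, 0.0565]
tool_rot: [0.705, 0.08, 0.701, -0.079]
force: [-0.1, -0.4, -0.2]
width: 0.999
```

```bash
python3 plan.py 0.495 0.0715 0.047; cat > look.py <<'E'
from h import *
import sys
n,l,t,r,b,f,o=sys.argv[1:]; l,t,r,b=map(int,(l,t,r,b)); f=float(f)
p,d=viewer.grab_frame(n); np.save("last_d.npy",d)
cv2.imwrite(o,cv2.resize(p[t:b,l:r,::-1],None,fx=f,fy=f,interpolation=2))
E
python3 look.py side 270 150 400 270 5 pics/s4c.png
```

```text
t 5.4 tcp [0.4969 0.0709 0.0565] jawyaw 77.1 w 0.999 F [-0.1 -0.4 -0.2] q [ 0.03 -0.04  2.12  0.    1.06 -1.31]
rotvec(tool) total [-0.   0.3 -0.1]
offset tool [ 0.0095  0.0002 -0.002 ] len 0.01 offset if aligned [ 0.0095  0.0002 -0.002 ]
```

View pics/s4c.png

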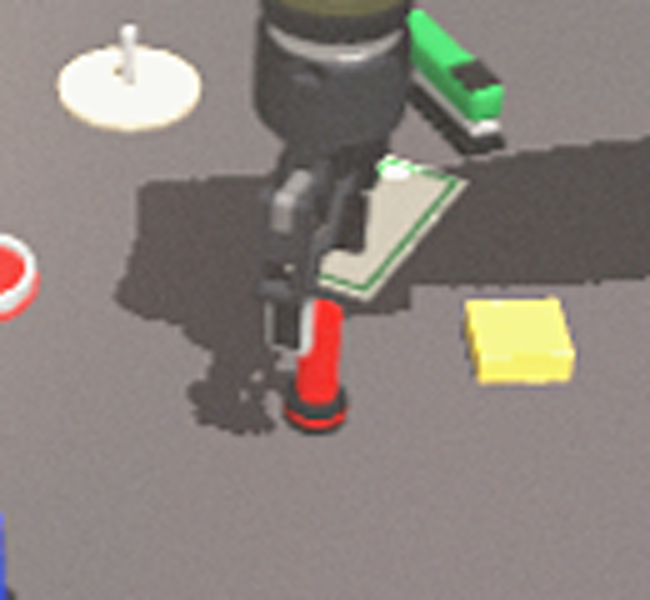

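Request:
arm_command --rows '[{"offset":[0.015,0,-0.002],"angular":[0,0.3,0]},{"offset":[0.015,0,0],"angular":[0,0,0]},{"offset":[0,0,0],"angular":[0,0,0]}]'

```text
t: 5.75
tcp_pos: [0.4988, 0.0716, 0.0297]
tool_rot: [0.706, 0.081, 0.7, -0.078]
force: [0.2, -0.1, -0.5]
width: 0.993
```

```bash
python3 plan.py 0.495 0.0715 0.025; 
python3 look.py side 270 150 400 270 5 pics/s5c.png
```

```text
t 5.75 tcp [0.4988 0.0716 0.0297] jawyaw 77.1 w 0.993 F [ 0.2 -0.1 -0.5] q [ 0.03  0.    2.13  0.    1.01 -1.31]
rotvec(tool) total [-0.   0.4 -0.3]
offset tool [ 0.0047 -0.001  -0.0037] len 0.006 offset if aligned [ 0.0047 -0.0009 -0.0037]
```

View pics/s5c.png

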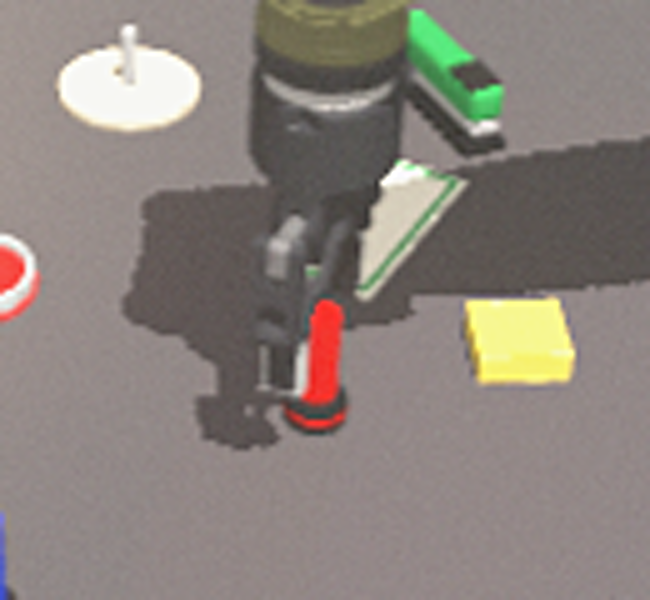

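Request:
arm_command --rows '[{"offset":[0.003,-0.001,-0.0037],"angular":[0,0.4,-0.3]},{"offset":[0,0,0],"angular":[0,0,0]},{"offset":[0,0,0],"angular":[0,0,0]},{"offset":[0,0,0],"angular":[0,0,0]},{"offset":[0,0,0],"angular":[0,0,0]},{"offset":[0,0,0],"angular":[0,0,0]},{"offset":[0,0,0],"angular":[0,0,0]}]' --hand 255 --newtons 40

```text
t: 6.5
tcp_pos: [0.4978, 0.0716, 0.0308]
tool_rot: [0.705, 0.079, 0.7, -0.079]
force: [0.1, -0.1, -1.8]
width: 0.242
```

```bash
python3 plan.py 0.702 -0.0135 0.14; 
python3 look.py side 270 150 400 270 5 pics/s6c.png
```

```text
t 6.5 tcp [0.4978 0.0716 0.0308] jawyaw 77.1 w 0.242 F [ 0.1 -0.1 -1.8] q [ 0.04 -0.    2.13 -0.    1.01 -1.31]
rotvec(tool) total [-0.   0.4 -0. ]
offset tool [-0.1077 -0.0374  0.2188] len 0.247 offset if aligned [-0.1092 -0.0374  0.2181]
```

View pics/s6c.png

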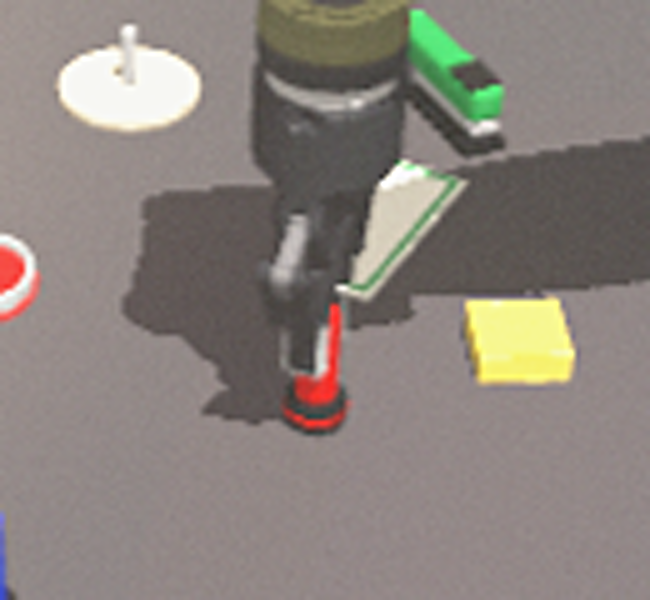

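Request:
arm_command --rows '[{"offset":[-0.02,0,0],"angular":[0,0.4,0]},{"offset":[-0.04,0,0],"angular":[0,0,0]},{"offset":[-0.04,0,0],"angular":[0,0,0]},{"offset":[0,-0.007,0.04],"angular":[0,0,0]},{"offset":[0,-0.007,0.04],"angular":[0,0,0]},{"offset":[0,-0.007,0.04],"angular":[0,0,0]},{"offset":[0,-0.007,0.04],"angular":[0,0,0]},{"offset":[0,-0.007,0.04],"angular":[0,0,0]},{"offset":[0,0,0],"angular":[0,0,0]},{"offset":[0,0,0],"angular":[0,0,0]}]'

```text
t: 7.55
tcp_pos: [0.6899, -0.0098, 0.1329]
tool_rot: [0.702, 0.079, 0.703, -0.079]
force: [-0.1, 0.3, -1.3]
width: 0.245
```

```bash
python3 plan.py 0.702 -0.0135 0.07; 
python3 look.py side 200 110 330 230 5 pics/s7c.png
```

```text
t 7.55 tcp [ 0.6899 -0.0098  0.1329] jawyaw 77.2 w 0.245 F [-0.1  0.3 -1.3] q [-0.09  0.27  1.63  0.    1.24 -1.44]
rotvec(tool) total [ 0.  -0.1 -0. ]
offset tool [ 0.0629 -0.0009  0.0127] len 0.064 offset if aligned [ 0.0629 -0.0009  0.0126]
```

View pics/s7c.png

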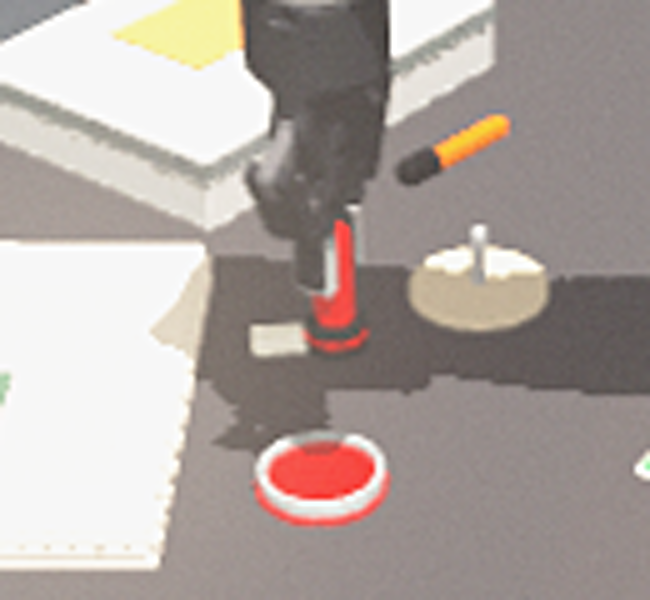

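Request:
arm_command --rows '[{"offset":[0,-0.001,0.012],"angular":[0,0,0]},{"offset":[0.02,0,0],"angular":[0,0,0]},{"offset":[0.03,0,0],"angular":[0,0,0]},{"offset":[0.02,0,0],"angular":[0,0,0]},{"offset":[0,0,0],"angular":[0,0,0]},{"offset":[0,0,0],"angular":[0,0,0]}]'

```text
t: 8.2
tcp_pos: [0.701, -0.0112, 0.0649]
tool_rot: [0.704, 0.078, 0.701, -0.077]
force: [0.5, 0.5, -0.4]
width: 0.242
```

```bash
python3 plan.py 0.702 -0.0135 0.04; 
python3 look.py side 200 110 330 230 5 pics/s8c.png
```

```text
t 8.2 tcp [ 0.701  -0.0112  0.0649] jawyaw 77.4 w 0.242 F [ 0.5  0.5 -0.4] q [-0.09  0.36  1.64  0.    1.13 -1.44]
rotvec(tool) total [-0.   0.3 -0.1]
offset tool [ 0.0249 -0.0021  0.0014] len 0.025 offset if aligned [ 0.0249 -0.0021  0.0015]
```

View pics/s8c.png

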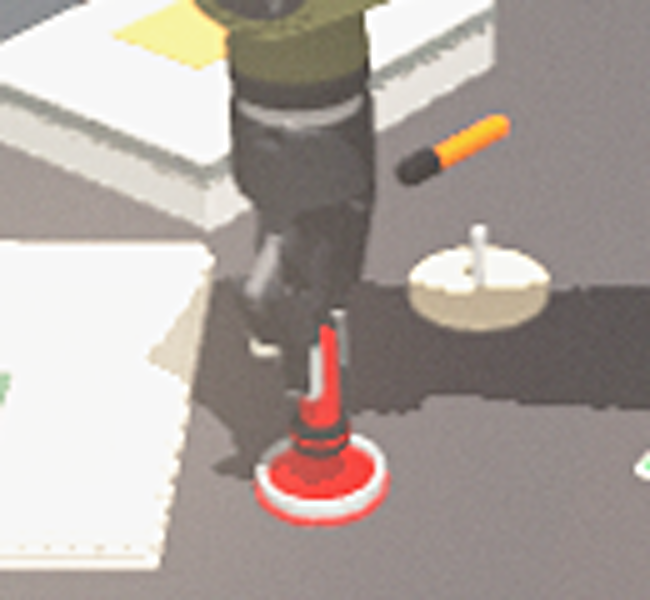

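Request:
arm_command --rows '[{"offset":[0.01,-0.002,0.001],"angular":[0,0.3,0]},{"offset":[0.008,0,0],"angular":[0,0,0]},{"offset":[0.004,0,0],"angular":[0,0,0]},{"offset":[0,0,0],"angular":[0,0,0]},{"offset":[0,0,0],"angular":[0,0,0]}]'

```text
t: 8.75
tcp_pos: [0.7038, -0.0136, 0.0455]
tool_rot: [0.705, 0.078, 0.701, -0.077]
force: [-0.1, 0.1, -1.0]
width: 0.243
```

```bash
python3 plan.py 0.702 -0.0135 0.04
```

```text
t 8.75 tcp [ 0.7038 -0.0136  0.0455] jawyaw 77.4 w 0.243 F [-0.1  0.1 -1. ] q [-0.1   0.39  1.65  0.    1.1  -1.45]
rotvec(tool) total [-0.   0.3 -0.1]
offset tool [ 0.0055 -0.0003 -0.0018] len 0.006 offset if aligned [ 0.0055 -0.0003 -0.0018]
```

Request:
arm_command --rows '[{"offset":[0.005,0,-0.001],"angular":[0,0.3,0]},{"offset":[0.002,0,0],"angular":[0,0,0]},{"offset":[0,0,0],"angular":[0,0,0]}]'

```text
t: 9.05
tcp_pos: [0.7032, -0.0134, 0.0385]
tool_rot: [0.703, 0.078, 0.703, -0.077]
force: [-0.3, -0.1, 0.2]
width: 0.245
```

```bash
python3 plan.py 0.702 -0.0135 0.039
python3 look.py side 200 110 330 230 5 pics/s9c.png
```

```text
t 9.05 tcp [ 0.7032 -0.0134  0.0385] jawyaw 77.4 w 0.245 F [-0.3 -0.1  0.2] q [-0.1   0.4   1.65  0.    1.1  -1.45]
rotvec(tool) total [-0.   0.  -0.1]
offset tool [-0.0005 -0.0004 -0.0012] len 0.001 offset if aligned [-0.0005 -0.0004 -0.0012]
```

View pics/s9c.png

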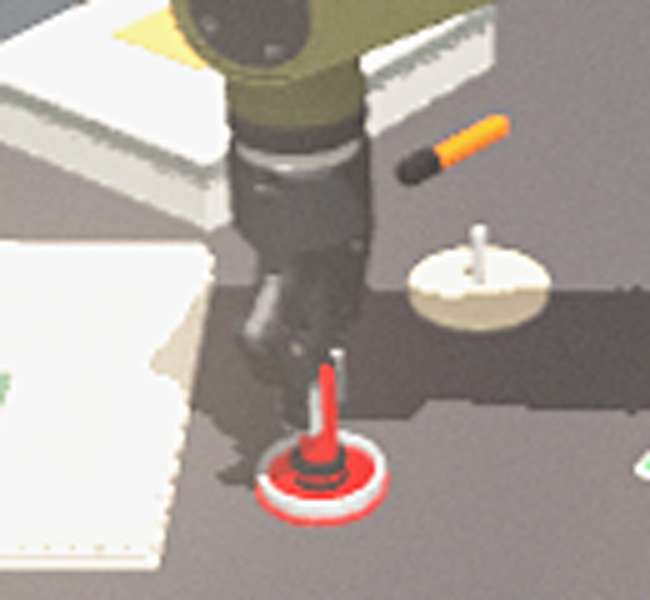

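Request:
arm_command --rows '[{"offset":[0,0,0],"angular":[0,0,0]},{"offset":[0,0,0],"angular":[0,0,0]},{"offset":[0,0,0],"angular":[0,0,0]},{"offset":[0,0,0],"angular":[0,0,0]},{"offset":[0,0,0],"angular":[0,0,0]},{"offset":[0,0,0],"angular":[0,0,0]},{"offset":[-0.03,0,0],"angular":[0,0,0]},{"offset":[-0.04,0,0],"angular":[0,0,0]},{"offset":[-0.04,0,0],"angular":[0,0,0]},{"offset":[0,0,0],"angular":[0,0,0]}]' --hand 0

```text
t: 10.1
tcp_pos: [0.7024, -0.0135, 0.1511]
tool_rot: [0.702, 0.078, 0.704, -0.077]
force: [-0.1, 0.1, 1.5]
width: 1.0
```

```bash
python3 plan.py 0.635 0.2505 0.145
python3 look.py side 200 110 330 230 5 pics/s10c.png
```

```text
t 10.1 tcp [ 0.7024 -0.0135  0.1511] jawyaw 77.4 w 1.0 F [-0.1  0.1  1.5] q [-0.1   0.29  1.58  0.    1.28 -1.45]
rotvec(tool) total [ 0.  -0.2 -0.1]
offset tool [ 0.0068  0.243  -0.1232] len 0.273 offset if aligned [ 0.0061  0.243  -0.1233]
```

View pics/s10c.png

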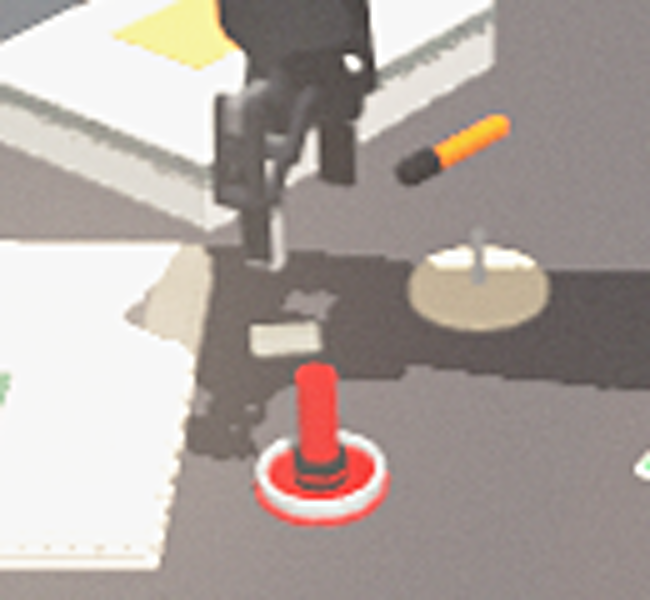

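Request:
arm_command --rows '[{"offset":[0,0.03,-0.015],"angular":[0,0,0]},{"offset":[0,0.042,-0.0215],"angular":[0,0,0]},{"offset":[0,0.042,-0.0215],"angular":[0,0,0]},{"offset":[0,0.042,-0.0215],"angular":[0,0,0]},{"offset":[0,0.042,-0.0215],"angular":[0,0,0]},{"offset":[0,0.035,-0.018],"angular":[0,0,0]},{"offset":[0,0,0],"angular":[0,0,0]},{"offset":[0,0,0],"angular":[0,0,0]}]'

```text
t: 10.95
tcp_pos: [0.628, 0.2463, 0.1367]
tool_rot: [0.695, 0.078, 0.71, -0.08]
force: [1.2, 0.0, 0.1]
width: 0.997
```

```bash
python3 plan.py 0.635 0.2505 0.03
```

```text
t 10.95 tcp [0.628  0.2463 0.1367] jawyaw 77.2 w 0.997 F [1.2 0.  0.1] q [ 0.29  0.25  1.65  0.01  1.26 -1.06]
rotvec(tool) total [-0.  -1.2  0.3]
offset tool [0.1065 0.0062 0.0081] len 0.107 offset if aligned [0.1067 0.0056 0.0059]
```

Request:
arm_command --rows '[{"offset":[0,0.005,0.006],"angular":[0,-1.2,0.3]},{"offset":[0.02,0,0],"angular":[0,0,0]},{"offset":[0.035,0,0],"angular":[0,0,0]},{"offset":[0.02,0,0],"angular":[0,0,0]},{"offset":[0,0,0],"angular":[0,0,0]},{"offset":[0,0,0],"angular":[0,0,0]}]'

```text
t: 11.55
tcp_pos: [0.6396, 0.243, 0.0581]
tool_rot: [0.704, 0.081, 0.701, -0.082]
force: [-1.1, 0.6, 0.2]
width: 1.0
```

```bash
python3 plan.py 0.635 0.2505 0.03
python3 look.py side 200 190 330 310 5 pics/s11c.png
```

```text
t 11.55 tcp [0.6396 0.243  0.0581] jawyaw 76.7 w 1.0 F [-1.1  0.6  0.2] q [ 0.29  0.33  1.69 -0.    1.11 -1.05]
rotvec(tool) total [0.  0.3 0. ]
offset tool [ 0.0281  0.0063 -0.0063] len 0.029 offset if aligned [ 0.0281  0.0063 -0.0062]
```

View pics/s11c.png

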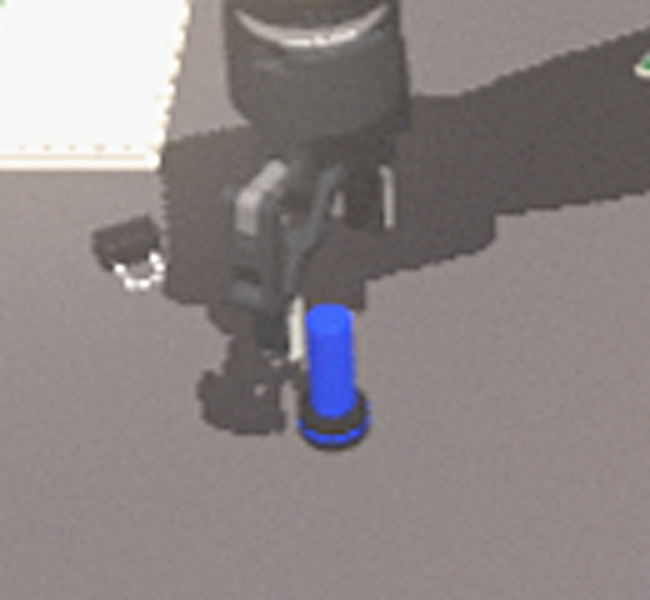

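Request:
arm_command --rows '[{"offset":[0,0.006,-0.006],"angular":[0,0.3,0]},{"offset":[0,0,0],"angular":[0,0,0]},{"offset":[0.013,0,0],"angular":[0,0,0]},{"offset":[0.013,0,0],"angular":[0,0,0]},{"offset":[0,0,0],"angular":[0,0,0]},{"offset":[0,0,0],"angular":[0,0,0]}]'

```text
t: 12.2
tcp_pos: [0.6378, 0.2513, 0.0348]
tool_rot: [0.705, 0.083, 0.7, -0.081]
force: [-0.2, 0.2, 0.8]
width: 1.004
```

```bash
python3 plan.py 0.635 0.2505 0.03
python3 look.py side 200 190 330 310 5 pics/s12c.png
```

```text
t 12.2 tcp [0.6378 0.2513 0.0348] jawyaw 76.7 w 1.004 F [-0.2  0.2  0.8] q [ 0.3   0.36  1.7  -0.    1.07 -1.04]
rotvec(tool) total [-0.   0.4 -0.2]
offset tool [ 0.0048 -0.0014 -0.0025] len 0.006 offset if aligned [ 0.0048 -0.0014 -0.0025]
```

View pics/s12c.png

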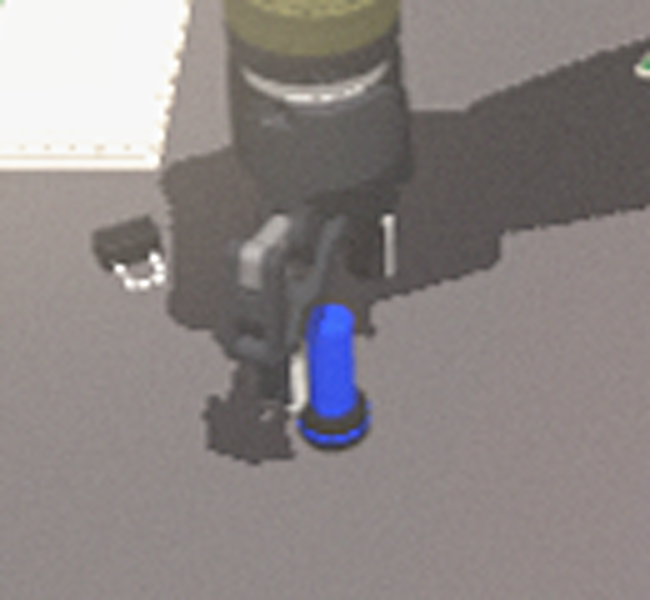

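Request:
arm_command --rows '[{"offset":[0.006,-0.0014,-0.0025],"angular":[0,0.4,0]},{"offset":[0,0,0],"angular":[0,0,0]},{"offset":[0,0,0],"angular":[0,0,0]},{"offset":[0,0,0],"angular":[0,0,0]},{"offset":[0,0,0],"angular":[0,0,0]},{"offset":[0,0,0],"angular":[0,0,0]},{"offset":[0,0,0],"angular":[0,0,0]}]' --hand 255

```text
t: 12.95
tcp_pos: [0.6348, 0.2503, 0.0285]
tool_rot: [0.702, 0.083, 0.703, -0.081]
force: [0.5, 0.4, -1.0]
width: 0.243
```

```bash
python3 plan.py 0.512 -0.44 0.16
```

```text
t 12.95 tcp [0.6348 0.2503 0.0285] jawyaw 76.7 w 0.243 F [ 0.5  0.4 -1. ] q [ 0.3   0.37  1.7   0.    1.07 -1.04]
rotvec(tool) total [ 0.  -0.1 -0.2]
offset tool [-0.1338 -0.6996  0.0396] len 0.713 offset if aligned [-0.1315 -0.7     0.0397]
```

Request:
arm_command --rows '[{"offset":[-0.03,0,0],"angular":[0,0,0]},{"offset":[-0.045,0,0],"angular":[0,0,0]},{"offset":[-0.045,0,0],"angular":[0,0,0]},{"offset":[0,-0.04,0.002],"angular":[0,0,0]},{"offset":[0,-0.045,0.0025],"angular":[0,0,0]},{"offset":[0,-0.045,0.0025],"angular":[0,0,0]},{"offset":[0,-0.045,0.0025],"angular":[0,0,0]},{"offset":[0,-0.045,0.0025],"angular":[0,0,0]},{"offset":[0,-0.045,0.0025],"angular":[0,0,0]},{"offset":[0,-0.045,0.0025],"angular":[0,0,0]},{"offset":[0,-0.045,0.0025],"angular":[0,0,0]}]'

```text
t: 14.05
tcp_pos: [0.5718, -0.1069, 0.1542]
tool_rot: [0.704, 0.079, 0.701, -0.077]
force: [1.1, 0.7, -0.8]
width: 0.249
```

```bash
python3 plan.py 0.512 -0.44 0.15
```

```text
t 14.05 tcp [ 0.5718 -0.1069  0.1542] jawyaw 77.3 w 0.249 F [ 1.1  0.7 -0.8] q [-0.28  0.02  1.87  0.    1.24 -1.63]
rotvec(tool) total [-0.   0.2 -0.2]
offset tool [ 0.0032 -0.3381  0.0148] len 0.338 offset if aligned [ 0.0042 -0.3381  0.0149]
```

Request:
arm_command --rows '[{"offset":[0,-0.045,0.002],"angular":[0,0.2,0]},{"offset":[0,-0.045,0.002],"angular":[0,0,0]},{"offset":[0,-0.045,0.002],"angular":[0,0,0]},{"offset":[0,-0.045,0.002],"angular":[0,0,0]},{"offset":[0,-0.045,0.002],"angular":[0,0,0]},{"offset":[0,-0.045,0.002],"angular":[0,0,0]},{"offset":[0,-0.03,0.001],"angular":[0,0,0]},{"offset":[0,-0.01,0],"angular":[0,0,0]},{"offset":[0,0,0],"angular":[0,0,0]},{"offset":[0,0,0],"angular":[0,0,0]}]'

```text
t: 15.05
tcp_pos: [0.51, -0.4292, 0.1546]
tool_rot: [0.704, 0.082, 0.701, -0.08]
force: [0.2, 1.0, -1.0]
width: 0.246
```

```bash
python3 plan.py 0.512 -0.44 0.07
python3 look.py side 280 70 410 190 5 pics/s13c.png
```

```text
t 15.05 tcp [ 0.51   -0.4292  0.1546] jawyaw 76.9 w 0.246 F [ 0.2  1.  -1. ] q [-0.78  0.2   1.67  0.    1.26 -2.13]
rotvec(tool) total [-0.   0.2 -0.1]
offset tool [ 0.0845 -0.0103  0.0041] len 0.085 offset if aligned [ 0.0846 -0.0101  0.0044]
```

View pics/s13c.png

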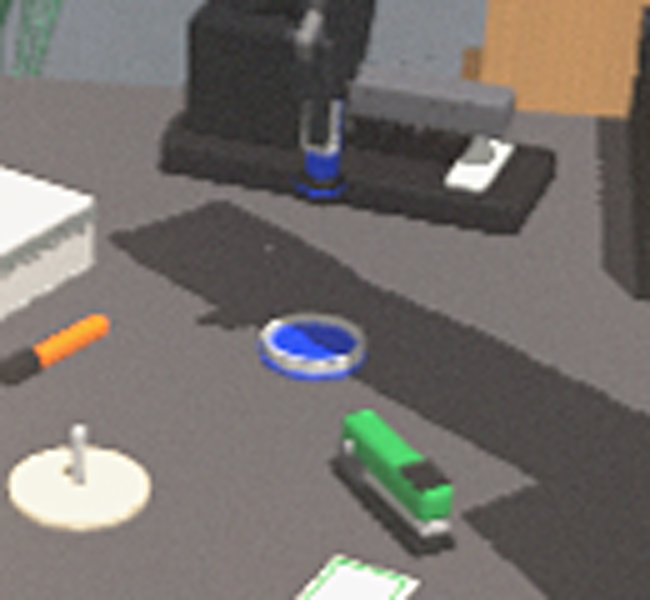

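Request:
arm_command --rows '[{"offset":[0,-0.01,0.004],"angular":[0,0.2,0]},{"offset":[0.02,0,0],"angular":[0,0,0]},{"offset":[0.035,0,0],"angular":[0,0,0]},{"offset":[0.025,0,0],"angular":[0,0,0]},{"offset":[0,0,0],"angular":[0,0,0]},{"offset":[0,0,0],"angular":[0,0,0]}]'

```text
t: 15.7
tcp_pos: [0.5174, -0.4364, 0.076]
tool_rot: [0.705, 0.077, 0.701, -0.078]
force: [1.2, -0.4, -1.0]
width: 0.247
```

```bash
python3 plan.py 0.512 -0.44 0.037
python3 look.py side 280 70 410 190 5 pics/s14c.png
```

```text
t 15.7 tcp [ 0.5174 -0.4364  0.076 ] jawyaw 77.5 w 0.247 F [ 1.2 -0.4 -1. ] q [-0.78  0.3   1.7   0.    1.14 -2.13]
rotvec(tool) total [0.  0.3 0. ]
offset tool [ 0.039  -0.0047 -0.0047] len 0.04 offset if aligned [ 0.039  -0.0047 -0.0045]
```

View pics/s14c.png

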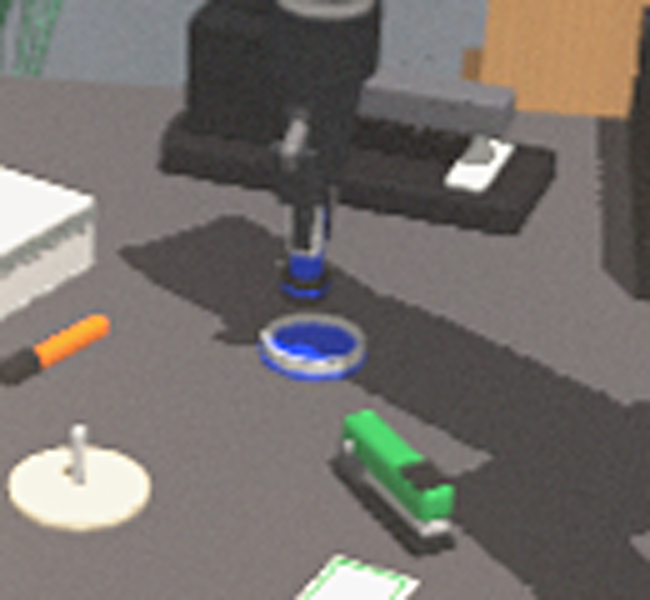

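Request:
arm_command --rows '[{"offset":[0.002,-0.0045,-0.0045],"angular":[0,0.3,0]},{"offset":[0.015,0,0],"angular":[0,0,0]},{"offset":[0.01,0,0],"angular":[0,0,0]},{"offset":[0.005,0,0],"angular":[0,0,0]},{"offset":[0,0,0],"angular":[0,0,0]},{"offset":[0,0,0],"angular":[0,0,0]}]'

```text
t: 16.35
tcp_pos: [0.5135, -0.442, 0.046]
tool_rot: [0.705, 0.075, 0.701, -0.079]
force: [0.6, -0.3, -0.7]
width: 0.244
```

```bash
python3 plan.py 0.512 -0.44 0.037
python3 look.py side 280 70 410 190 5 pics/s15c.png
```

```text
t 16.35 tcp [ 0.5135 -0.442   0.046 ] jawyaw 77.5 w 0.244 F [ 0.6 -0.3 -0.7] q [-0.79  0.33  1.71 -0.    1.09 -2.14]
rotvec(tool) total [0.  0.3 0.2]
offset tool [ 0.009   0.0016 -0.002 ] len 0.009 offset if aligned [ 0.009   0.0016 -0.0019]
```

View pics/s15c.png

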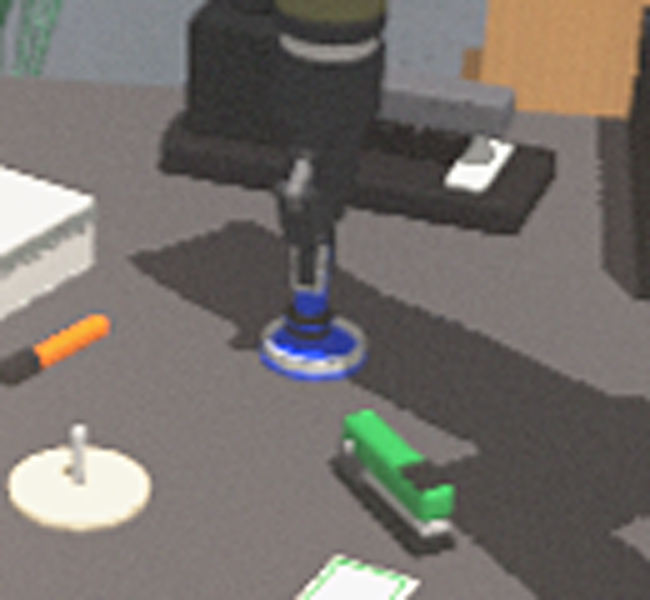

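Request:
arm_command --rows '[{"offset":[0.006,0.0016,-0.002],"angular":[0,0.3,0.2]},{"offset":[0.003,0,0],"angular":[0,0,0]},{"offset":[0,0,0],"angular":[0,0,0]},{"offset":[0,0,0],"angular":[0,0,0]}]'

```text
t: 16.8
tcp_pos: [0.5121, -0.44, 0.037]
tool_rot: [0.703, 0.077, 0.703, -0.077]
force: [0.1, 0.6, -0.8]
width: 0.243
```

```bash
python3 plan.py 0.512 -0.44 0.037
```

```text
t 16.8 tcp [ 0.5121 -0.44    0.037 ] jawyaw 77.5 w 0.243 F [ 0.1  0.6 -0.8] q [-0.79  0.34  1.72 -0.    1.08 -2.14]
rotvec(tool) total [0. 0. 0.]
offset tool [-0.     -0.     -0.0001] len 0.0 offset if aligned [-0.     -0.     -0.0001]
```

Request:
arm_command --rows '[{"offset":[0.002,0,0],"angular":[0,0,0]},{"offset":[0,0,0],"angular":[0,0,0]},{"offset":[0,0,0],"angular":[0,0,0]}]'

```text
t: 17.1
tcp_pos: [0.513, -0.4407, 0.0366]
tool_rot: [0.704, 0.076, 0.702, -0.078]
force: [-0.0, 0.8, -1.2]
width: 0.244
```

Request:
arm_command --rows '[{"offset":[0,0,0],"angular":[0,0,0]},{"offset":[0,0,0],"angular":[0,0,0]},{"offset":[0,0,0],"angular":[0,0,0]},{"offset":[0,0,0],"angular":[0,0,0]},{"offset":[0,0,0],"angular":[0,0,0]},{"offset":[0,0,0],"angular":[0,0,0]},{"offset":[-0.03,0,0],"angular":[0,0,0]},{"offset":[-0.04,0,0],"angular":[0,0,0]},{"offset":[-0.045,0,0],"angular":[0,0,0]},{"offset":[0,0,0],"angular":[0,0,0]}]' --hand 0

```text
t: 18.1
tcp_pos: [0.5117, -0.4394, 0.1526]
tool_rot: [0.702, 0.077, 0.704, -0.077]
force: [-0.3, -0.3, 0.8]
width: 1.0
```

```bash
python3 plan.py 0.4405 0.270 0.15
python3 look.py side 280 70 410 190 5 pics/s16c.png
```

```text
t 18.1 tcp [ 0.5117 -0.4394  0.1526] jawyaw 77.5 w 1.0 F [-0.3 -0.3  0.8] q [-0.79  0.23  1.65 -0.    1.27 -2.14]
rotvec(tool) total [ 0.  -0.1 -0.1]
offset tool [ 0.0037  0.6771 -0.2232] len 0.713 offset if aligned [ 0.0026  0.6771 -0.2232]
```

View pics/s16c.png

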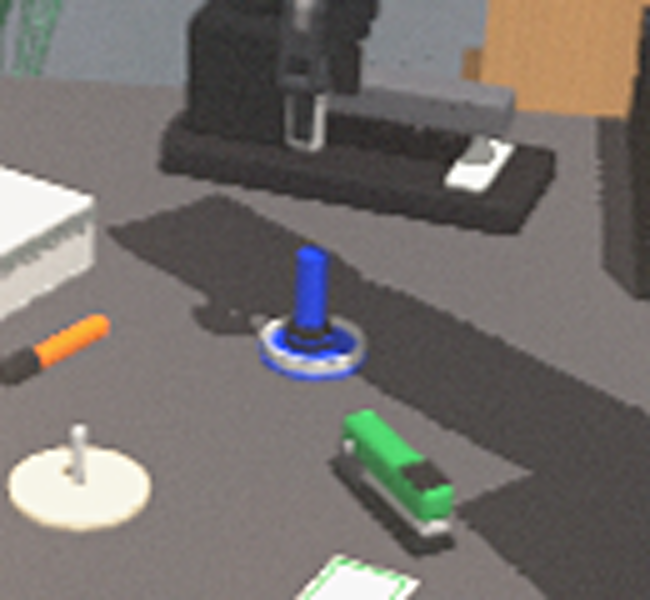

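Request:
arm_command --rows '[{"offset":[0,0.03,-0.01],"angular":[0,0,0]},{"offset":[0,0.046,-0.015],"angular":[0,0,0]},{"offset":[0,0.046,-0.015],"angular":[0,0,0]},{"offset":[0,0.046,-0.015],"angular":[0,0,0]},{"offset":[0,0.046,-0.015],"angular":[0,0,0]},{"offset":[0,0.046,-0.015],"angular":[0,0,0]},{"offset":[0,0.046,-0.015],"angular":[0,0,0]},{"offset":[0,0.046,-0.015],"angular":[0,0,0]},{"offset":[0,0.046,-0.015],"angular":[0,0,0]},{"offset":[0,0.046,-0.015],"angular":[0,0,0]},{"offset":[0,0.046,-0.015],"angular":[0,0,0]}]'

```text
t: 19.25
tcp_pos: [0.4529, 0.0864, 0.1396]
tool_rot: [0.695, 0.084, 0.71, -0.079]
force: [1.0, 0.7, -0.1]
width: 0.998
```

```bash
python3 plan.py 0.4405 0.270 0.14
```

```text
t 19.25 tcp [0.4529 0.0864 0.1396] jawyaw 76.8 w 0.998 F [ 1.   0.7 -0.1] q [ 0.06 -0.23  2.13  0.01  1.26 -1.28]
rotvec(tool) total [ 0.  -1.2 -0.3]
offset tool [ 0.0018  0.1759 -0.0541] len 0.184 offset if aligned [-0.0004  0.1759 -0.0541]
```

Request:
arm_command --rows '[{"offset":[0,0.045,-0.014],"angular":[0,-0.6,-0.2]},{"offset":[0,0.045,-0.014],"angular":[0,-0.5,0]},{"offset":[0,0.04,-0.012],"angular":[0,0,0]},{"offset":[0,0.02,-0.006],"angular":[0,0,0]},{"offset":[0,0,0],"angular":[0,0,0]},{"offset":[0,0,0],"angular":[0,0,0]}]'

```text
t: 19.85
tcp_pos: [0.4347, 0.2529, 0.1333]
tool_rot: [0.699, 0.078, 0.706, -0.079]
force: [-0.0, -0.9, 1.1]
width: 1.002
```

```bash
python3 plan.py 0.4405 0.270 0.06
```

```text
t 19.85 tcp [0.4347 0.2529 0.1333] jawyaw 77.3 w 1.002 F [-0.  -0.9  1.1] q [ 0.42 -0.13  2.05  0.    1.23 -0.93]
rotvec(tool) total [-0.  -0.6  0.2]
offset tool [0.0732 0.0182 0.0026] len 0.076 offset if aligned [0.0733 0.0179 0.0019]
```

Request:
arm_command --rows '[{"offset":[0,0.018,0.002],"angular":[0,-0.6,0.2]},{"offset":[0.02,0,0],"angular":[0,0,0]},{"offset":[0.035,0,0],"angular":[0,0,0]},{"offset":[0.025,0,0],"angular":[0,0,0]},{"offset":[0,0,0],"angular":[0,0,0]},{"offset":[0,0,0],"angular":[0,0,0]}]'

```text
t: 20.45
tcp_pos: [0.4449, 0.2685, 0.0513]
tool_rot: [0.704, 0.082, 0.701, -0.081]
force: [0.4, -0.8, -0.6]
width: 0.997
```

```bash
python3 plan.py 0.4405 0.270 0.0
python3 look.py side 280 220 410 340 5 pics/s17c.png
```

```text
t 20.45 tcp [0.4449 0.2685 0.0513] jawyaw 76.8 w 0.997 F [ 0.4 -0.8 -0.6] q [ 0.44  0.    2.08 -0.    1.05 -0.9 ]
rotvec(tool) total [-0.   0.3 -0.2]
offset tool [ 0.0513  0.0003 -0.0049] len 0.052 offset if aligned [ 0.0513  0.0005 -0.0046]
```

View pics/s17c.png

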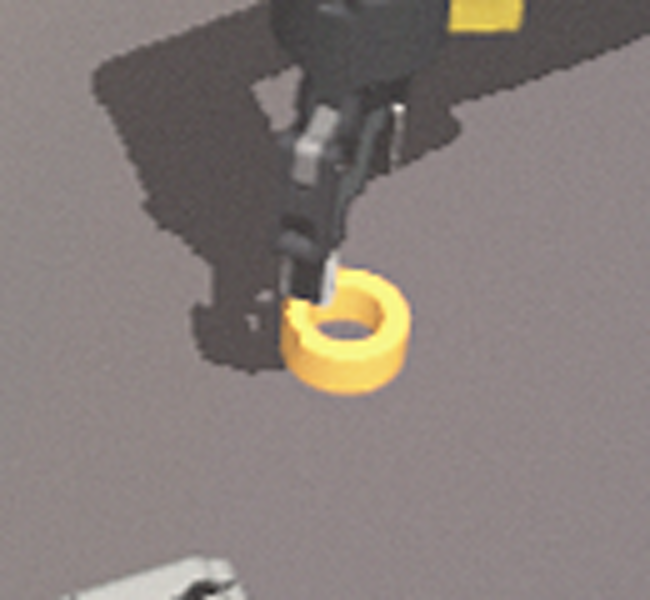

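Request:
arm_command --rows '[{"offset":[0.005,0.0005,-0.0046],"angular":[0,0.3,-0.2]},{"offset":[0.015,0,0],"angular":[0,0,0]},{"offset":[0.015,0,0],"angular":[0,0,0]},{"offset":[0,0,0],"angular":[0,0,0]},{"offset":[0,0,0],"angular":[0,0,0]}]'

```text
t: 21.0
tcp_pos: [0.4436, 0.2716, 0.0187]
tool_rot: [0.705, 0.083, 0.7, -0.08]
force: [0.2, -0.2, 1.0]
width: 1.002
```

```bash
python3 plan.py 0.4405 0.270 -0.005
python3 look.py side 280 220 410 340 5 pics/s18c.png
```

```text
t 21.0 tcp [0.4436 0.2716 0.0187] jawyaw 76.7 w 1.002 F [ 0.2 -0.2  1. ] q [ 0.45  0.05  2.09  0.    0.99 -0.89]
rotvec(tool) total [-0.   0.4 -0.3]
offset tool [ 0.0237 -0.0024 -0.0028] len 0.024 offset if aligned [ 0.0237 -0.0022 -0.0027]
```

View pics/s18c.png

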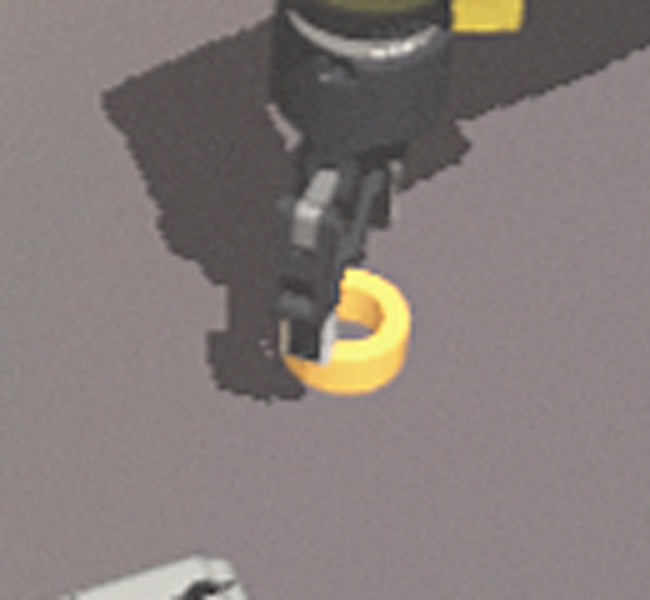

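Request:
arm_command --rows '[{"offset":[0.007,-0.0022,-0.0027],"angular":[0,0.4,-0.3]},{"offset":[0.01,0,0],"angular":[0,0,0]},{"offset":[0.006,0,0],"angular":[0,0,0]},{"offset":[0,0,0],"angular":[0,0,0]},{"offset":[0,0,0],"angular":[0,0,0]}]'

```text
t: 21.55
tcp_pos: [0.4408, 0.2703, -0.0052]
tool_rot: [0.702, 0.082, 0.702, -0.082]
force: [0.3, 0.1, -0.3]
width: 1.001
```

```bash
python3 plan.py 0.4405 0.270 -0.005
python3 look.py side 280 220 410 340 5 pics/s19c.png
```

```text
t 21.55 tcp [ 0.4408  0.2703 -0.0052] jawyaw 76.7 w 1.001 F [ 0.3  0.1 -0.3] q [ 0.45  0.09  2.1   0.    0.95 -0.89]
rotvec(tool) total [ 0. -0. -0.]
offset tool [-0.0002 -0.0003 -0.0003] len 0.0 offset if aligned [-0.0002 -0.0003 -0.0003]
```

View pics/s19c.png

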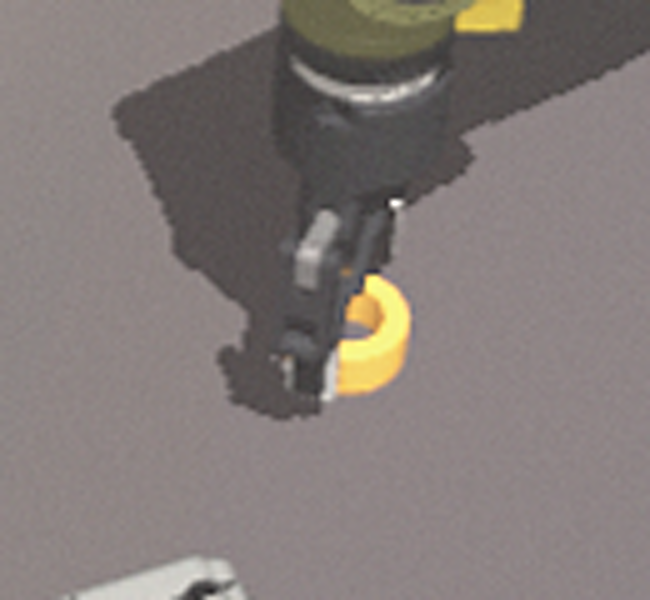

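Request:
arm_command --rows '[{"offset":[0.005,0,0],"angular":[0,0,0]},{"offset":[0,0,0],"angular":[0,0,0]},{"offset":[0,0,0],"angular":[0,0,0]},{"offset":[0,0,0],"angular":[0,0,0]},{"offset":[0,0,0],"angular":[0,0,0]},{"offset":[0,0,0],"angular":[0,0,0]}]' --hand 255 --newtons 30

```text
t: 22.2
tcp_pos: [0.4416, 0.2706, -0.0097]
tool_rot: [0.703, 0.082, 0.702, -0.081]
force: [-0.0, -0.2, 0.6]
width: 0.659
```

```bash
python3 plan.py 0.6455 -0.2295 0.11
python3 look.py side 280 220 410 340 5 pics/s20c.png
```

```text
t 22.2 tcp [ 0.4416  0.2706 -0.0097] jawyaw 76.7 w 0.659 F [-0.  -0.2  0.6] q [ 0.45  0.1   2.1   0.    0.94 -0.89]
rotvec(tool) total [-0.   0.1 -0.1]
offset tool [-0.12   -0.4396  0.3136] len 0.553 offset if aligned [-0.1197 -0.4398  0.3134]
```

View pics/s20c.png

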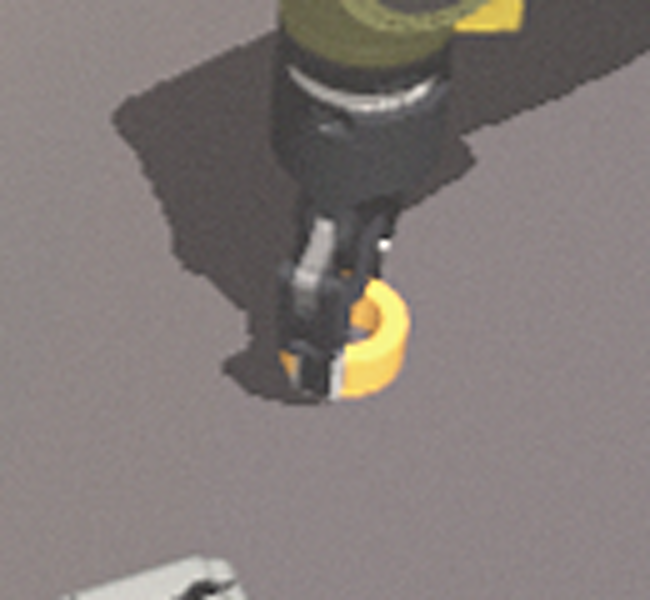

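Request:
arm_command --rows '[{"offset":[-0.02,0,0],"angular":[0,0,0]},{"offset":[-0.045,0,0],"angular":[0,0,0]},{"offset":[-0.045,0,0],"angular":[0,0,0]},{"offset":[0,-0.039,0.0278],"angular":[0,0,0]},{"offset":[0,-0.039,0.0278],"angular":[0,0,0]},{"offset":[0,-0.039,0.0278],"angular":[0,0,0]},{"offset":[0,-0.039,0.0278],"angular":[0,0,0]},{"offset":[0,-0.039,0.0278],"angular":[0,0,0]},{"offset":[0,-0.039,0.0278],"angular":[0,0,0]},{"offset":[0,-0.039,0.0278],"angular":[0,0,0]},{"offset":[0,-0.039,0.0278],"angular":[0,0,0]}]'

```text
t: 23.35
tcp_pos: [0.59, -0.0917, 0.1046]
tool_rot: [0.704, 0.078, 0.702, -0.077]
force: [1.1, 0.0, -1.2]
width: 0.659
```

```bash
python3 plan.py 0.6455 -0.2295 0.10
```

```text
t 23.35 tcp [ 0.59   -0.0917  0.1046] jawyaw 77.4 w 0.659 F [ 1.1  0.  -1.2] q [-0.24  0.11  1.87  0.    1.16 -1.6 ]
rotvec(tool) total [-0.   0.2 -0.1]
offset tool [ 0.0047 -0.1224  0.0842] len 0.149 offset if aligned [ 0.0046 -0.1224  0.0842]
```

Request:
arm_command --rows '[{"offset":[0,-0.035,0.024],"angular":[0,0,0]},{"offset":[0,-0.035,0.024],"angular":[0,0,0]},{"offset":[0,-0.025,0.018],"angular":[0,0,0]},{"offset":[0,-0.015,0.01],"angular":[0,0,0]},{"offset":[0,0,0],"angular":[0,0,0]},{"offset":[0,0,0],"angular":[0,0,0]}]'

```text
t: 23.95
tcp_pos: [0.6413, -0.2278, 0.1021]
tool_rot: [0.703, 0.081, 0.702, -0.08]
force: [0.4, -0.1, -0.8]
width: 0.658
```

```bash
python3 plan.py 0.6455 -0.2295 0.06
python3 look.py side 230 90 360 210 5 pics/s21c.png
```

```text
t 23.95 tcp [ 0.6413 -0.2278  0.1021] jawyaw 76.9 w 0.658 F [ 0.4 -0.1 -0.8] q [-0.42  0.28  1.67  0.    1.18 -1.76]
rotvec(tool) total [-0.   0.1 -0.1]
offset tool [ 0.0421 -0.0008  0.0044] len 0.042 offset if aligned [ 0.0421 -0.0007  0.0045]
```

View pics/s21c.png

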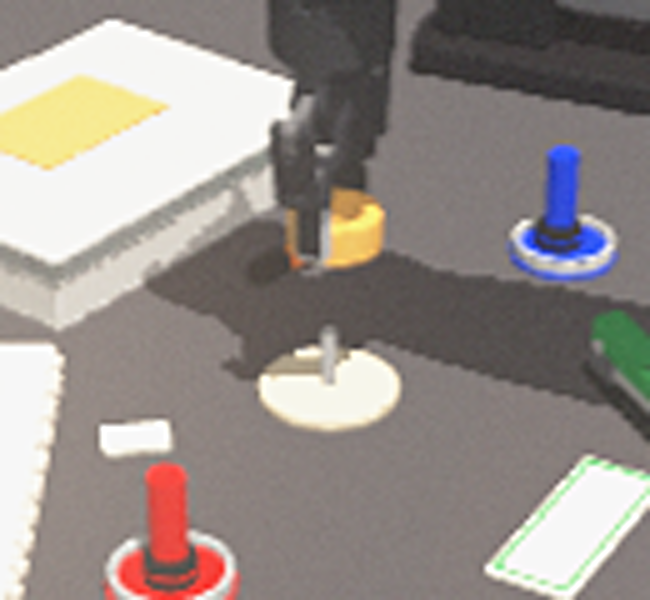

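Request:
arm_command --rows '[{"offset":[0.005,-0.001,0.0045],"angular":[0,0,0]},{"offset":[0.015,0,0],"angular":[0,0,0]},{"offset":[0.012,0,0],"angular":[0,0,0]},{"offset":[0,0,0],"angular":[0,0,0]},{"offset":[0,0,0],"angular":[0,0,0]}]'

```text
t: 24.5
tcp_pos: [0.6442, -0.225, 0.0658]
tool_rot: [0.702, 0.08, 0.703, -0.078]
force: [0.4, -0.5, -0.8]
width: 0.654
```

```bash
python3 plan.py 0.6455 -0.2295 0.04
python3 look.py side 230 90 360 210 5 pics/s22c.png
python3 look.py top 340 120 440 210 7 pics/t22c.png
```

```text
t 24.5 tcp [ 0.6442 -0.225   0.0658] jawyaw 77.2 w 0.654 F [ 0.4 -0.5 -0.8] q [-0.42  0.33  1.69  0.    1.13 -1.76]
rotvec(tool) total [ 0.  -0.1 -0.1]
offset tool [ 0.0258 -0.0041  0.0023] len 0.026 offset if aligned [ 0.0258 -0.0041  0.0022]
```

View pics/s22c.png

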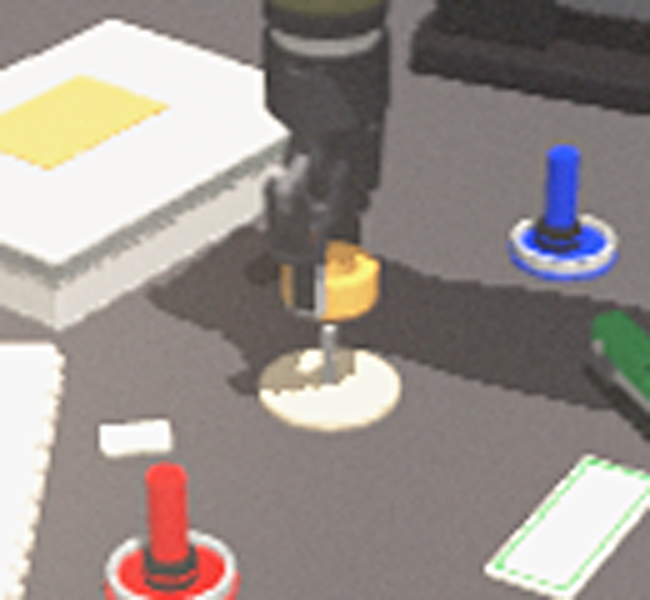

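View pics/t22c.png

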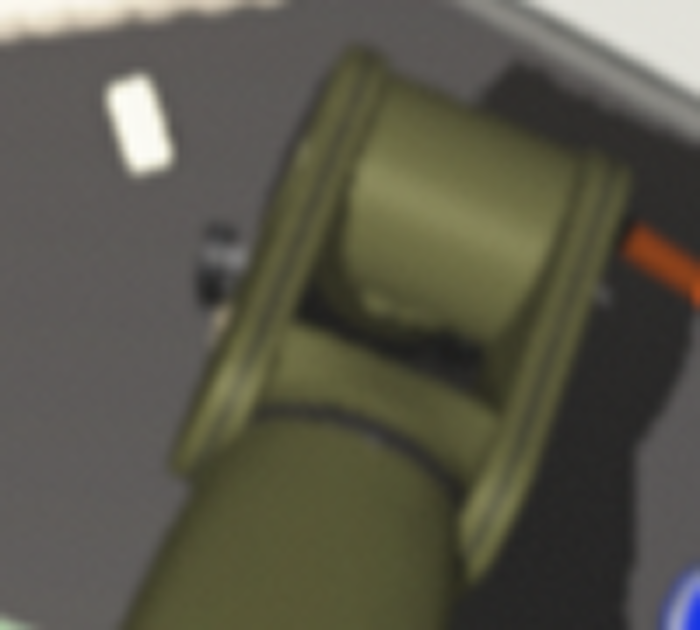

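Request:
arm_command --rows '[{"offset":[0.002,-0.004,0.002],"angular":[0,0,0]},{"offset":[0.01,0,0],"angular":[0,0,0]},{"offset":[0.005,0,0],"angular":[0,0,0]},{"offset":[0,0,0],"angular":[0,0,0]},{"offset":[0,0,0],"angular":[0,0,0]}]'

```text
t: 25.1
tcp_pos: [0.6462, -0.2306, 0.049]
tool_rot: [0.703, 0.08, 0.702, -0.078]
force: [0.2, 0.0, -1.0]
width: 0.657
```

```bash
python3 plan.py 0.6455 -0.2295 -0.002
python3 look.py side 230 90 360 210 5 pics/s23c.png
```

```text
t 25.1 tcp [ 0.6462 -0.2306  0.049 ] jawyaw 77.2 w 0.657 F [ 0.2  0.  -1. ] q [-0.42  0.35  1.69  0.    1.1  -1.77]
rotvec(tool) total [-0.   0.  -0.1]
offset tool [ 0.051   0.0008 -0.001 ] len 0.051 offset if aligned [ 0.051   0.0009 -0.001 ]
```

View pics/s23c.png

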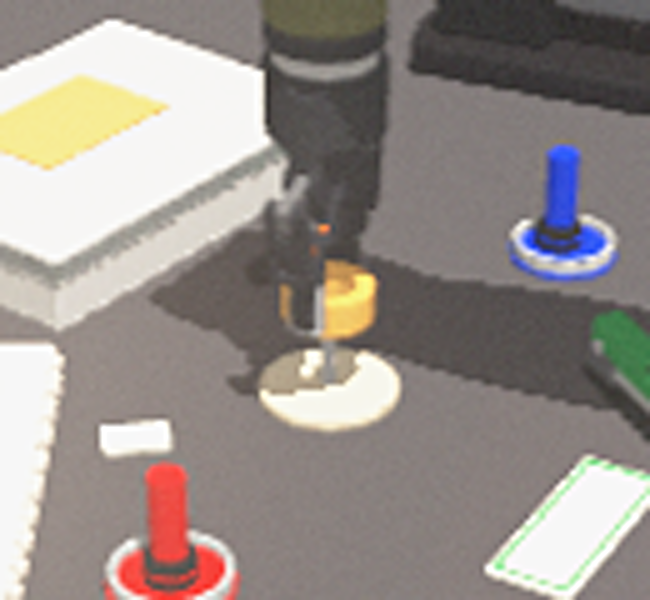

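Request:
arm_command --rows '[{"offset":[0.006,0.0009,-0.001],"angular":[0,0,0]},{"offset":[0.008,0,0],"angular":[0,0,0]},{"offset":[0.008,0,0],"angular":[0,0,0]},{"offset":[0,0,0],"angular":[0,0,0]}]'

```text
t: 25.55
tcp_pos: [0.6455, -0.2293, 0.0255]
tool_rot: [0.703, 0.079, 0.702, -0.078]
force: [0.3, -0.7, -1.4]
width: 0.658
```

```bash
python3 plan.py 0.6455 -0.2295 -0.002
```

```text
t 25.55 tcp [ 0.6455 -0.2293  0.0255] jawyaw 77.2 w 0.658 F [ 0.3 -0.7 -1.4] q [-0.42  0.38  1.7   0.    1.07 -1.77]
rotvec(tool) total [-0.   0.1 -0.1]
offset tool [ 0.0275 -0.0003  0.    ] len 0.027 offset if aligned [ 0.0275 -0.0002  0.0001]
```

Past the post top (roll underside about 35 mm) with no contact force.

Request:
arm_command --rows '[{"offset":[0.008,0,0],"angular":[0,0,0]},{"offset":[0.008,0,0],"angular":[0,0,0]},{"offset":[0.006,0,0],"angular":[0,0,0]},{"offset":[0.002,0,0],"angular":[0,0,0]},{"offset":[0,0,0],"angular":[0,0,0]}]'

```text
t: 26.05
tcp_pos: [0.6451, -0.229, -0.0017]
tool_rot: [0.703, 0.08, 0.703, -0.078]
force: [0.3, 0.3, -0.3]
width: 0.659
```

```bash
python3 plan.py 0.6455 -0.2295 -0.002
python3 look.py side 230 90 360 210 5 pics/s24c.png
```

```text
t 26.05 tcp [ 0.6451 -0.229  -0.0017] jawyaw 77.2 w 0.659 F [ 0.3  0.3 -0.3] q [-0.42  0.41  1.71  0.    1.03 -1.77]
rotvec(tool) total [ 0.  -0.  -0.1]
offset tool [ 0.0003 -0.0004  0.0005] len 0.001 offset if aligned [ 0.0003 -0.0004  0.0005]
```

View pics/s24c.png

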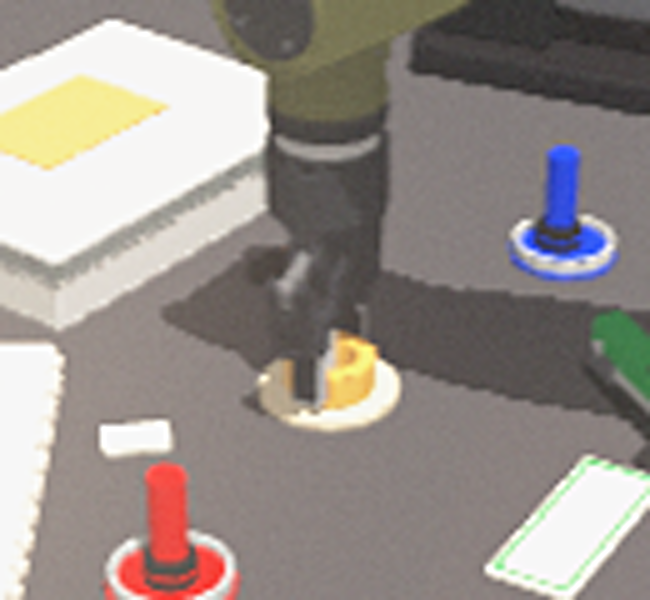

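Seated. Release and rise.

Request:
arm_command --rows '[{"offset":[0,0,0],"angular":[0,0,0]},{"offset":[0,0,0],"angular":[0,0,0]},{"offset":[0,0,0],"angular":[0,0,0]},{"offset":[0,0,0],"angular":[0,0,0]},{"offset":[0,0,0],"angular":[0,0,0]},{"offset":[-0.03,0,0],"angular":[0,0,0]},{"offset":[-0.045,0,0],"angular":[0,0,0]},{"offset":[-0.045,0,0],"angular":[0,0,0]},{"offset":[0,0,0],"angular":[0,0,0]}]' --hand 0

```text
t: 27.0
tcp_pos: [0.6451, -0.2293, 0.1228]
tool_rot: [0.703, 0.08, 0.703, -0.078]
force: [-0.1, 0.6, 1.5]
width: 0.999
```

```bash
python3 plan.py 0.447 -0.240 0.12 32.5
python3 look.py side 230 90 360 210 5 pics/s25c.png
```

```text
t 27.0 tcp [ 0.6451 -0.2293  0.1228] jawyaw 77.2 w 0.999 F [-0.1  0.6  1.5] q [-0.42  0.27  1.65  0.    1.22 -1.77]
rotvec(tool) total [44.7 -0.1 -0.1]
offset tool [ 0.0028 -0.0543 -0.1908] len 0.198 offset if aligned [ 0.0028 -0.1728 -0.0974]
```

View pics/s25c.png

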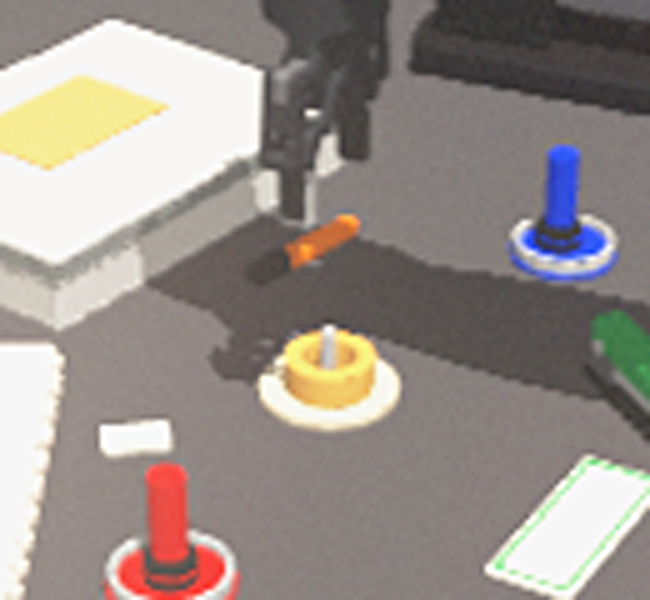

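Request:
arm_command --rows '[{"offset":[0,-0.013,-0.046],"angular":[0,0,0]},{"offset":[0,-0.013,-0.046],"angular":[0,0,0]},{"offset":[0,-0.013,-0.046],"angular":[0,0,0]},{"offset":[0,-0.01,-0.035],"angular":[0,0,0]},{"offset":[0,0,0],"angular":[7.5,0,0]},{"offset":[0,0,0],"angular":[7.5,0,0]},{"offset":[0,0,0],"angular":[7.5,0,0]},{"offset":[0,0,0],"angular":[7.5,0,0]},{"offset":[0,0,0],"angular":[7.5,0,0]},{"offset":[0,0,0],"angular":[4,0,0]},{"offset":[0,0,0],"angular":[0,0,0]},{"offset":[0,0,0],"angular":[0,0,0]}]'

```text
t: 28.25
tcp_pos: [0.4474, -0.2322, 0.1015]
tool_rot: [0.613, 0.333, 0.636, -0.33]
force: [-0.6, -0.7, 0.5]
width: 0.997
```

```bash
python3 plan.py 0.447 -0.240 0.06 32.5
python3 look.py side 290 110 420 230 5 pics/s26c.png
```

```text
t 28.25 tcp [ 0.4474 -0.2322  0.1015] jawyaw 34.1 w 0.997 F [-0.6 -0.7  0.5] q [-0.59 -0.07  2.06  0.    1.19 -1.18]
rotvec(tool) total [ 1.6 -1.8  0.8]
offset tool [ 0.0413 -0.0042  0.0076] len 0.042 offset if aligned [ 0.0415 -0.0045  0.0064]
```

View pics/s26c.png

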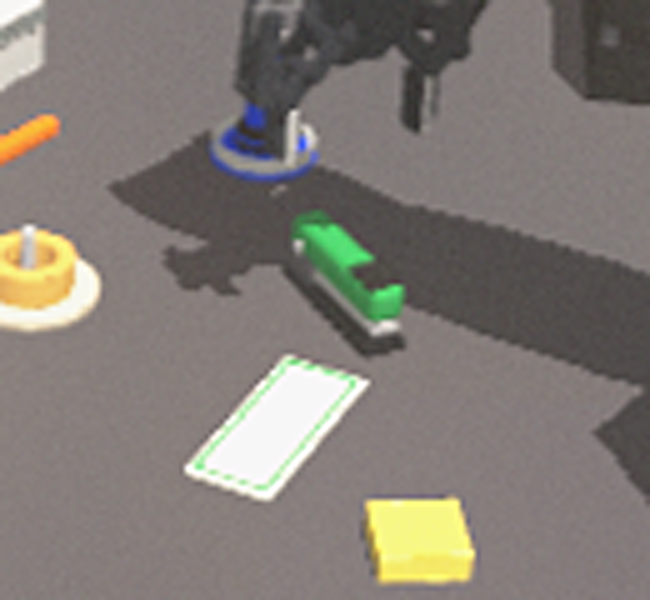

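Request:
arm_command --rows '[{"offset":[0,-0.0045,0.0064],"angular":[1.6,-1.8,0.8]},{"offset":[0,0,0],"angular":[0,0,0]},{"offset":[0.015,0,0],"angular":[0,0,0]},{"offset":[0.02,0,0],"angular":[0,0,0]},{"offset":[0.015,0,0],"angular":[0,0,0]},{"offset":[0,0,0],"angular":[0,0,0]},{"offset":[0,0,0],"angular":[0,0,0]}]'

```text
t: 29.0
tcp_pos: [0.4466, -0.2387, 0.046]
tool_rot: [0.62, 0.339, 0.622, -0.338]
force: [0.1, -0.1, -0.3]
width: 0.999
```

```bash
python3 plan.py 0.447 -0.240 0.012 32.5
python3 look.py side 290 110 420 230 5 pics/s27c.png
```

```text
t 29.0 tcp [ 0.4466 -0.2387  0.046 ] jawyaw 32.8 w 0.999 F [ 0.1 -0.1 -0.3] q [-0.6  -0.01  2.11  0.    1.05 -1.17]
rotvec(tool) total [ 0.3 -0.2  0. ]
offset tool [ 0.034  -0.0004  0.0014] len 0.034 offset if aligned [ 0.034  -0.0004  0.0013]
```

View pics/s27c.png

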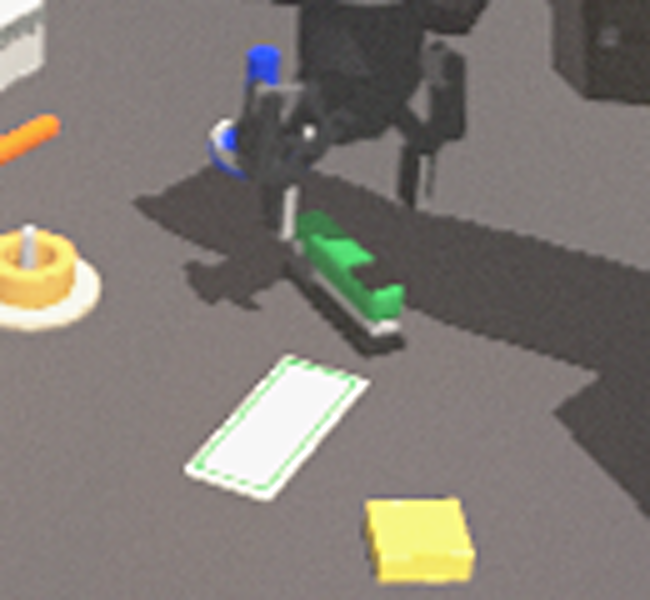

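Request:
arm_command --rows '[{"offset":[0.012,0,0.0013],"angular":[0,-0.2,0]},{"offset":[0.012,0,0],"angular":[0,0,0]},{"offset":[0.006,0,0],"angular":[0,0,0]},{"offset":[0,0,0],"angular":[0,0,0]},{"offset":[0,0,0],"angular":[0,0,0]}]'

```text
t: 29.55
tcp_pos: [0.4482, -0.2402, 0.0146]
tool_rot: [0.622, 0.338, 0.62, -0.339]
force: [-0.4, -1.1, 0.1]
width: 1.001
```

```bash
python3 plan.py 0.447 -0.240 0.012 32.5
python3 look.py side 290 110 420 230 5 pics/s28c.png
```

```text
t 29.55 tcp [ 0.4482 -0.2402  0.0146] jawyaw 32.8 w 1.001 F [-0.4 -1.1  0.1] q [-0.6   0.04  2.12 -0.    0.98 -1.17]
rotvec(tool) total [ 0.3  0.1 -0. ]
offset tool [ 0.0026 -0.0009 -0.0008] len 0.003 offset if aligned [ 0.0026 -0.0009 -0.0008]
```

View pics/s28c.png

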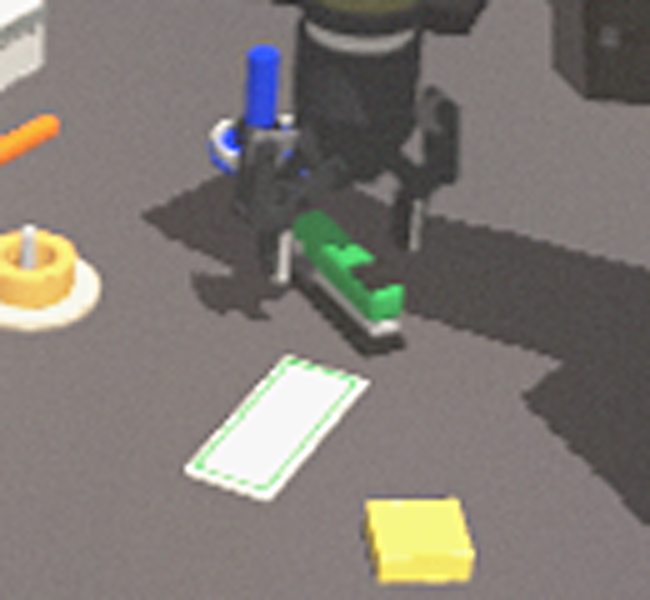

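Request:
arm_command --rows '[{"offset":[0.002,-0.001,-0.001],"angular":[0,0,0]},{"offset":[0,0,0],"angular":[0,0,0]},{"offset":[0,0,0],"angular":[0,0,0]},{"offset":[0,0,0],"angular":[0,0,0]},{"offset":[0,0,0],"angular":[0,0,0]},{"offset":[0,0,0],"angular":[0,0,0]},{"offset":[0,0,0],"angular":[0,0,0]},{"offset":[0,0,0],"angular":[0,0,0]}]' --hand 255 --newtons 60

```text
t: 30.4
tcp_pos: [0.4474, -0.2406, 0.0139]
tool_rot: [0.623, 0.338, 0.619, -0.339]
force: [-0.2, -0.5, 1.0]
width: 0.27
```

```bash
python3 plan.py 0.4763 -0.1068 0.08 -21.5
python3 look.py side 290 110 420 230 5 pics/s29c.png
```

```text
t 30.4 tcp [ 0.4474 -0.2406  0.0139] jawyaw 32.8 w 0.27 F [-0.2 -0.5  1. ] q [-0.6   0.04  2.12 -0.    0.98 -1.17]
rotvec(tool) total [54.3  0.2 -0.2]
offset tool [-0.0664  0.0968 -0.0965] len 0.152 offset if aligned [-0.0661 -0.0222 -0.135 ]
```

View pics/s29c.png

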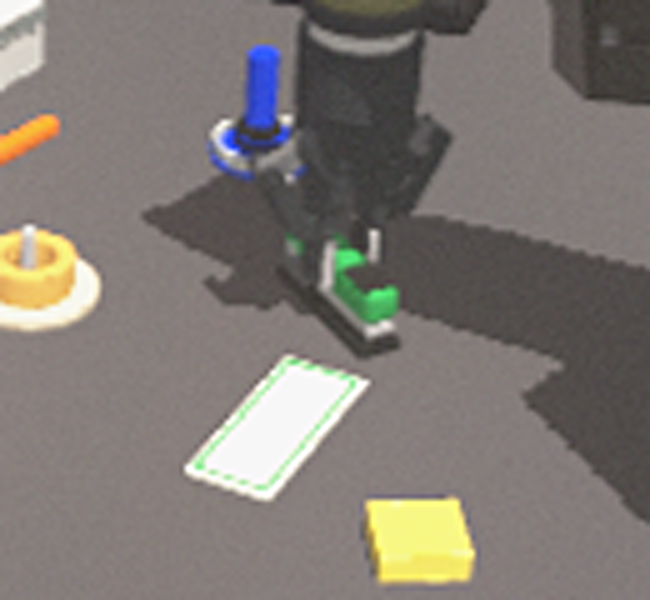

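Request:
arm_command --rows '[{"offset":[-0.02,0,0],"angular":[0,0,0]},{"offset":[-0.03,0,0],"angular":[0,0,0]},{"offset":[-0.02,0,0],"angular":[0,0,0]},{"offset":[0,0.031,-0.031],"angular":[0,0,0]},{"offset":[0,0.031,-0.031],"angular":[0,0,0]},{"offset":[0,0.025,-0.025],"angular":[0,0,0]},{"offset":[0,0,0],"angular":[0,0,0]},{"offset":[0,0,0],"angular":[0,0,0]}]'

```text
t: 31.25
tcp_pos: [0.4728, -0.1161, 0.0851]
tool_rot: [0.621, 0.34, 0.619, -0.339]
force: [-0.4, -1.0, -0.6]
width: 0.266
```

Request:
arm_command --rows '[{"offset":[0,0,0],"angular":[7.5,0,0]},{"offset":[0,0,0],"angular":[7.5,0,0]},{"offset":[0,0,0],"angular":[7.5,0,0]},{"offset":[0,0,0],"angular":[7.5,0,0]},{"offset":[0,0,0],"angular":[7.5,0,0]},{"offset":[0,0,0],"angular":[7.5,0,0]},{"offset":[0,0,0],"angular":[5,0,0]},{"offset":[0,0,0],"angular":[3,0,0]},{"offset":[0,0,0],"angular":[0,0,0]},{"offset":[0,0,0],"angular":[0,0,0]}]'

```text
t: 32.25
tcp_pos: [0.4692, -0.1241, 0.082]
tool_rot: [-0.389, -0.589, -0.39, 0.592]
force: [-0.3, 0.3, -1.2]
width: 0.269
```

```bash
python3 plan.py 0.4763 -0.1068 0.04 -21.5
python3 look.py side 290 110 420 230 5 pics/s30c.png
```

```text
t 32.25 tcp [ 0.4692 -0.1241  0.082 ] jawyaw -23.2 w 0.269 F [-0.3  0.3 -1.2] q [-0.37 -0.11  2.13 -0.    1.12  0.04]
rotvec(tool) total [-1.7  0.1  0.2]
offset tool [ 0.0419 -0.0002 -0.0188] len 0.046 offset if aligned [ 0.042   0.0002 -0.0187]
```

View pics/s30c.png

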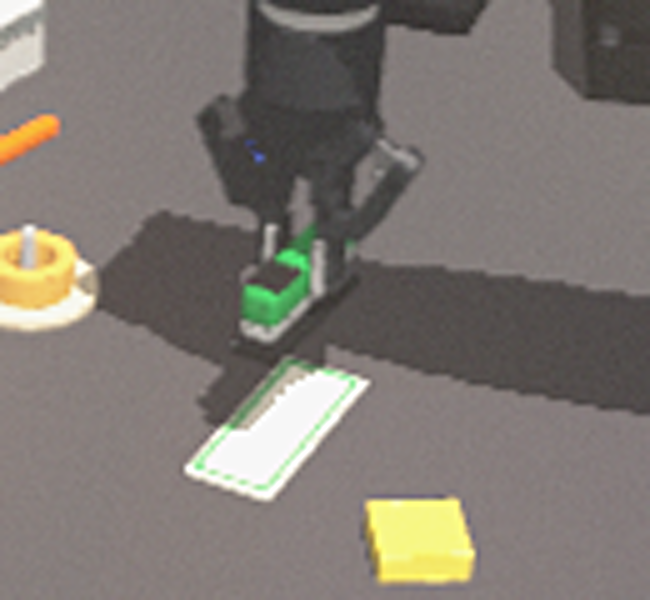

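Request:
arm_command --rows '[{"offset":[0,0,-0.0187],"angular":[-1.7,0,0]},{"offset":[0,0,0],"angular":[0,0,0]},{"offset":[0.015,0,0],"angular":[0,0,0]},{"offset":[0.02,0,0],"angular":[0,0,0]},{"offset":[0,0,0],"angular":[0,0,0]},{"offset":[0,0,0],"angular":[0,0,0]}]'

```text
t: 32.9
tcp_pos: [0.477, -0.1092, 0.0472]
tool_rot: [-0.399, -0.583, -0.398, 0.585]
force: [0.6, -0.2, -1.2]
width: 0.263
```

```bash
python3 plan.py 0.4763 -0.1068 0.018 -21.5
python3 look.py side 290 110 420 230 5 pics/s31c.png
```

```text
t 32.9 tcp [ 0.477  -0.1092  0.0472] jawyaw -21.4 w 0.263 F [ 0.6 -0.2 -1.2] q [-0.33 -0.05  2.14 -0.    1.05  0.04]
rotvec(tool) total [0.1 0.2 0.1]
offset tool [ 0.0292 -0.0015 -0.0021] len 0.029 offset if aligned [ 0.0292 -0.0016 -0.002 ]
```

View pics/s31c.png

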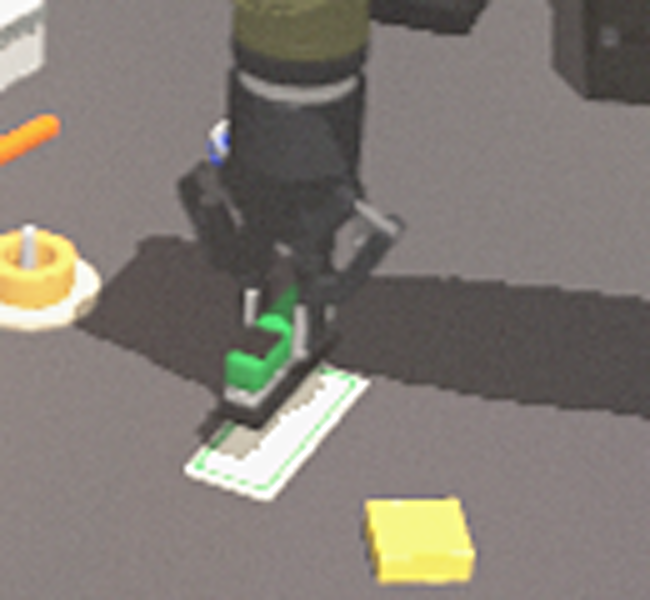

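Request:
arm_command --rows '[{"offset":[0.006,-0.0016,-0.002],"angular":[0,0,0]},{"offset":[0.01,0,0],"angular":[0,0,0]},{"offset":[0.005,0,0],"angular":[0,0,0]},{"offset":[0,0,0],"angular":[0,0,0]},{"offset":[0,0,0],"angular":[0,0,0]}]'

```text
t: 33.45
tcp_pos: [0.4772, -0.1073, 0.0265]
tool_rot: [-0.4, -0.583, -0.397, 0.585]
force: [0.1, -0.2, -1.6]
width: 0.262
```

```bash
python3 plan.py 0.4763 -0.1068 0.018 -21.5
python3 look.py side 300 150 400 240 7 pics/s32c.png
```

```text
t 33.45 tcp [ 0.4772 -0.1073  0.0265] jawyaw -21.4 w 0.262 F [ 0.1 -0.2 -1.6] q [-0.33 -0.02  2.16 -0.    1.01  0.05]
rotvec(tool) total [ 0.1  0.2 -0.1]
offset tool [ 0.0085 -0.001  -0.0002] len 0.009 offset if aligned [ 0.0085 -0.001  -0.0001]
```

View pics/s32c.png

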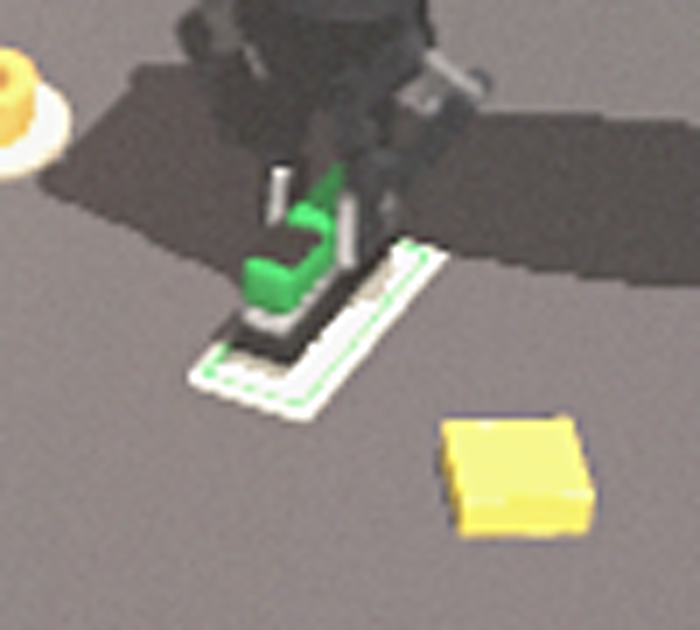

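Request:
arm_command --rows '[{"offset":[0.006,-0.001,0],"angular":[0,0,0]},{"offset":[0.003,0,0],"angular":[0,0,0]},{"offset":[0,0,0],"angular":[0,0,0]},{"offset":[0,0,0],"angular":[0,0,0]}]'

```text
t: 33.9
tcp_pos: [0.4765, -0.107, 0.0171]
tool_rot: [-0.4, -0.584, -0.397, 0.585]
force: [-0.2, -0.1, -1.0]
width: 0.266
```

```bash
python3 plan.py 0.4763 -0.1068 0.017 -21.5
python3 look.py side 300 150 400 240 7 pics/s33c.png
```

```text
t 33.9 tcp [ 0.4765 -0.107   0.0171] jawyaw -21.4 w 0.266 F [-0.2 -0.1 -1. ] q [-0.33 -0.01  2.16 -0.    0.99  0.05]
rotvec(tool) total [ 0.1  0.2 -0.2]
offset tool [ 0.0001 -0.0002 -0.0001] len 0.0 offset if aligned [ 0.0001 -0.0002 -0.0001]
```

View pics/s33c.png

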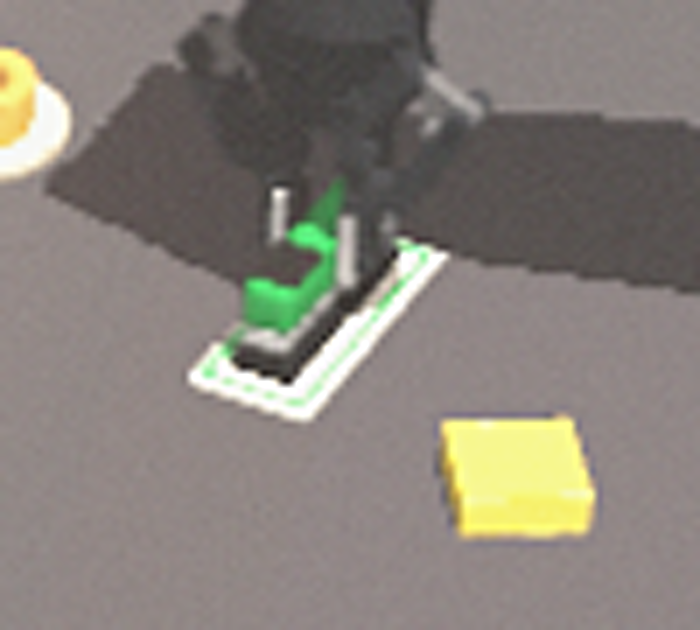

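Request:
arm_command --rows '[{"offset":[0.002,0,0],"angular":[0,0,0]},{"offset":[0,0,0],"angular":[0,0,0]},{"offset":[0,0,0],"angular":[0,0,0]}]'

```text
t: 34.25
tcp_pos: [0.4777, -0.1074, 0.018]
tool_rot: [-0.4, -0.584, -0.397, 0.584]
force: [-0.6, 0.1, -1.5]
width: 0.27
```

Request:
arm_command --rows '[{"offset":[0,0,0],"angular":[0,0,0]},{"offset":[0,0,0],"angular":[0,0,0]},{"offset":[0,0,0],"angular":[0,0,0]},{"offset":[0,0,0],"angular":[0,0,0]},{"offset":[0,0,0],"angular":[0,0,0]},{"offset":[0,0,0],"angular":[0,0,0]},{"offset":[-0.03,0,0],"angular":[0,0,0]},{"offset":[-0.045,0,0],"angular":[0,0,0]},{"offset":[-0.045,0,0],"angular":[0,0,0]},{"offset":[-0.04,0,0],"angular":[0,0,0]},{"offset":[0,0,0],"angular":[0,0,0]}]' --hand 0

```text
t: 35.35
tcp_pos: [0.4759, -0.1062, 0.1818]
tool_rot: [-0.399, -0.583, -0.398, 0.586]
force: [0.8, 0.1, -0.5]
width: 0.997
```

```bash
python3 plan.py 0.4 0.2 0.2
python3 look.py side 300 150 400 240 7 pics/s34c.png
```

```text
t 35.35 tcp [ 0.4759 -0.1062  0.1818] jawyaw -21.4 w 0.997 F [ 0.8  0.1 -0.5] q [-0.33 -0.22  2.04 -0.    1.31  0.05]
rotvec(tool) total [0.  0.2 0.1]
offset tool [-0.0189 -0.1823 -0.2574] len 0.316 offset if aligned [-0.0182 -0.1823 -0.2574]
```

View pics/s34c.png

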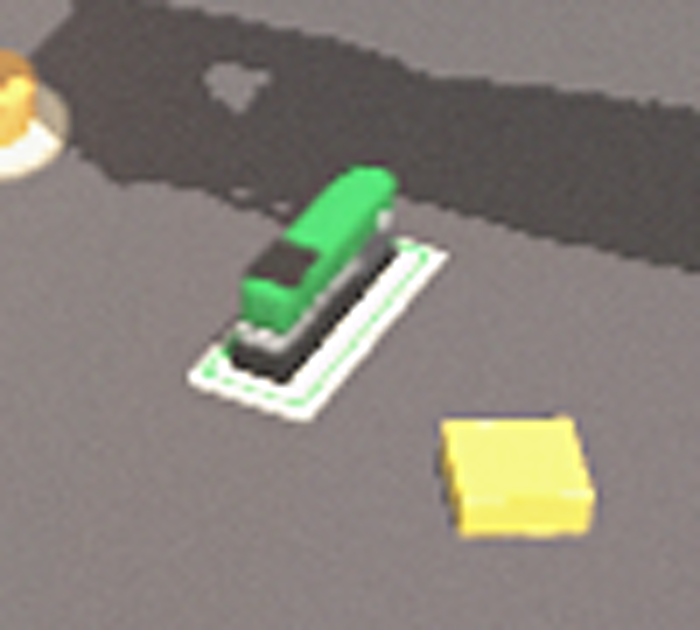

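Request:
arm_command --rows '[{"offset":[-0.003,-0.025,-0.035],"angular":[0,0,0]},{"offset":[-0.003,-0.025,-0.035],"angular":[0,0,0]},{"offset":[-0.003,-0.025,-0.035],"angular":[0,0,0]},{"offset":[-0.003,-0.025,-0.035],"angular":[0,0,0]},{"offset":[-0.003,-0.025,-0.035],"angular":[0,0,0]},{"offset":[-0.003,-0.025,-0.035],"angular":[0,0,0]},{"offset":[-0.003,-0.025,-0.035],"angular":[0,0,0]},{"offset":[-0.003,-0.025,-0.035],"angular":[0,0,0]},{"offset":[-0.003,-0.025,-0.035],"angular":[0,0,0]},{"offset":[-0.003,-0.025,-0.035],"angular":[0,0,0]},{"offset":[0,-0.02,-0.025],"angular":[0,0,0]},{"offset":[0,0,0],"angular":[0,0,0]}]'

```text
t: 36.6
tcp_pos: [0.3485, 0.3556, 0.1912]
tool_rot: [-0.393, -0.574, -0.4, 0.596]
force: [1.0, -0.1, 0.5]
width: 1.003
```

```bash
python3 plan.py 0.4 0.2 0.2
python3 look.py top 160 120 480 260 2.5 pics/t35.png; python3 look.py side 170 110 410 390 2.1 pics/s35.png
```

```text
t 36.6 tcp [0.3485 0.3556 0.1912] jawyaw -21.8 w 1.003 F [ 1.  -0.1  0.5] q [ 0.68 -0.18  2.    0.01  1.35  1.06]
rotvec(tool) total [0.  1.2 1.4]
offset tool [-0.0089  0.1053  0.1256] len 0.164 offset if aligned [-0.0088  0.1056  0.1254]
```

View pics/t35.png

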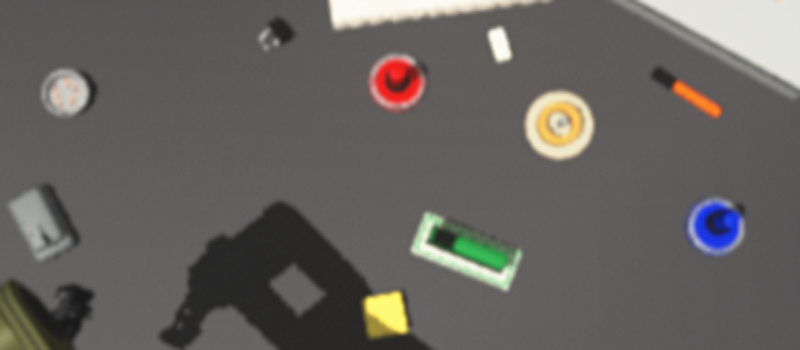

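View pics/s35.png

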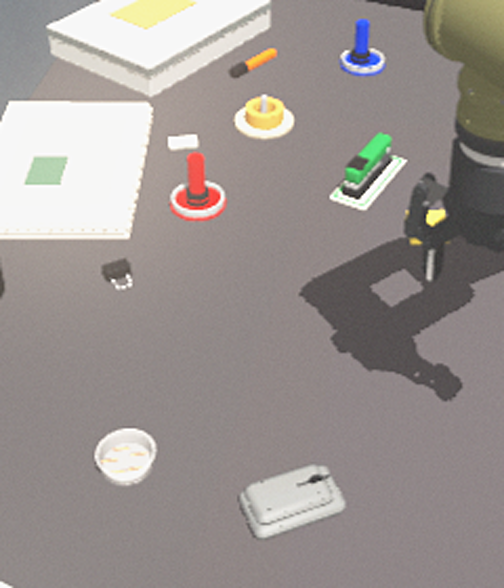

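```bash
python3 - <<'E'
from h import *
a=np.radians(68.5); ex=np.array([np.cos(a),np.sin(a)]); ey=np.array([-ex[1],ex[0]])
for n in("top","side"):
    p,d=viewer.grab_frame(n); P=cloud(n,d); np.save(n+"_f.npy",p)
    def rep(name,c,r,lo,hi):
        m=(np.hypot(P[...,0]-c[0],P[...,1]-c[1])<r)&(P[...,2]>lo)&(P[...,2]<hi)&(d>0); Q=P[m]
        print(n,name,len(Q),"mean",Q.mean(0).round(4),"zmax",np.percentile(Q[:,2],95).round(3)); return Q
    Q=rep("stapler",(.4763,-.1068),.08,.030,.07)
    w=Q[:,:2]-np.array([.4763,-.1068]); print("  along",np.percentile(w@ex,[2,98]).round(4),"across",np.percentile(w@ey,[2,98]).round(4)); 
    w=w-w.mean(0); e,V=np.linalg.eigh(w.T@w); print("  yaw",np.degrees(np.arctan2(V[1,1],V[0,1])).round(1))
    rep("red",(.702,-.0135),.03,.05,.1); rep("blue",(.512,-.44),.03,.05,.1); rep("tape",(.6455,-.2295),.035,.022,.042)
    h=cv2.cvtColor(p,cv2.COLOR_RGB2HSV).astype(int)
    for nm,c,hue in(("redtop",(.702,-.0135),0),("bluetop",(.512,-.44),118)):
        print(nm,"expected px of stamp top if centred",np.round(proj(n,np.array([*c,.080])),1))
E
```

```text
top stapler 256 mean [ 0.4792 -0.1057  0.0473] zmax 0.053
  along [-0.0491  0.0535] across [-0.0145  0.0087]
  yaw 68.5
top red 42 mean [ 0.701  -0.0112  0.0759] zmax 0.082
top blue 51 mean [ 0.5168 -0.436   0.0748] zmax 0.083
top tape 166 mean [ 0.6456 -0.2262  0.0309] zmax 0.037
redtop expected px of stamp top if centred [319.2 147.8]
bluetop expected px of stamp top if centred [453.3 208.5]
side stapler 260 mean [ 0.4796 -0.1001  0.0456] zmax 0.052
  along [-0.0496  0.0529] across [-0.0142  0.0089]
  yaw 67.0
side red 96 mean [ 0.7012 -0.0091  0.0689] zmax 0.082
side blue 60 mean [ 0.5176 -0.4361  0.0687] zmax 0.082
side tape 164 mean [ 0.6451 -0.2249  0.0308] zmax 0.035
redtop expected px of stamp top if centred [262.4 184.7]
bluetop expected px of stamp top if centred [343.4 120.5]
```

```bash
python3 - <<'E'
import numpy as np,cv2
p=np.load("top_f.npy"); o=[cv2.resize(p[t:t+50,l:l+60,::-1],None,fx=6,fy=6,interpolation=2) for l,t in((290,130),(415,185),(317,195),(355,145))]
cv2.imwrite("pics/t36.png",np.vstack([np.hstack(o[:2]),np.hstack(o[2:])]))
E
```

```text
(no output)
```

View pics/t36.png

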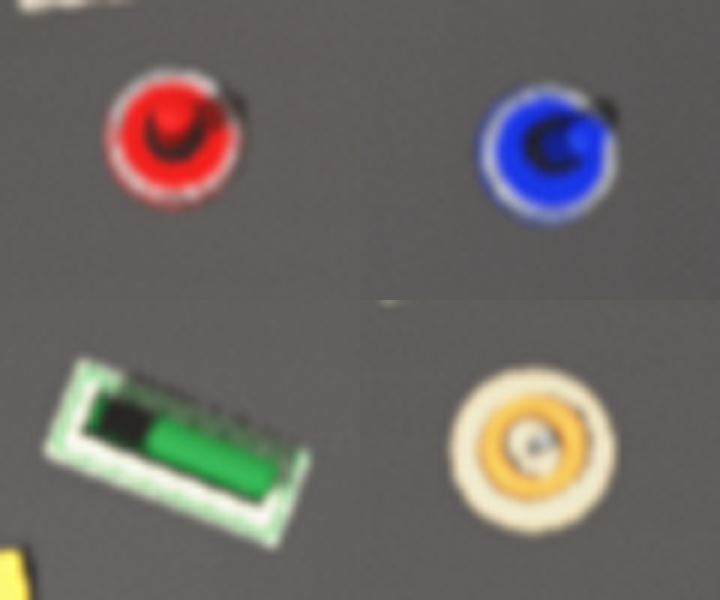

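```bash
python3 -c "
from workcell import manip
print(manip.job_done())"
```

```text
the job is handed in; nothing more can be done
None
```

The job is handed in at about 37 s of robot time, done in the order asked, and I found nothing out of place in the last checks.

- **Stamps:** Both stand upright within their own pads. Their tops measure about 82 mm above the desk against 80 mm expected, so both sit on the ink. The red stamp is within about 3 mm of its pad's centre. The blue stamp measured about 5–6 mm off centre, well inside the rim.
- **Tape:** The roll lies flat on the foot of its stand with the post through its hole. It measures about 3 mm off centre in the camera data.
- **Stapler:** It is upright on the mat, aligned with it to within about 1.5°. It is about 3 mm off centre across and 2 mm off lengthwise, so the base is about 9 mm inside the long edges.
- **Mouse and gripper:** The mouse was not touched. The gripper is open and the arm is clear of everything.

**Disagreement:** The cameras put the fingertips about 24 mm higher than `tcp_pos` and the stated tip reach imply. I set the grasp heights from the cameras, and all four grasps held.

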